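# Unpack the pile of supplies into its holders

## Task

The bench supplies were left in one pile. Take it apart one thing at a time from the top down, and set each, the same way up as in the pile, flat on the floor of the holder made for its footprint: first the oil bottle in the round dish, then the small square carton in the square tray, then the tall box in the oblong tray, and last the flat carton in the long tray. Place each thing about in the middle of its holder, tip nothing over and leave the two specimen cups where they stand.

Things in the scene. Friction and masses are not known exactly. Their poses are not given: they have to be found in the camera images.
- oil_mid (a point): small round oil bottle with a ribbed white cap, 24 mm diameter, 55 mm tall (body 41 mm tall, cap 21 mm diameter above it), top of the pile. This point: its centre, half-way up; z up.
- covers_mid (a point): small flat square carton, 46 (x) x 48 (y) x 18 mm (z, up), second from the top of the pile, under the bottle. This point: its centre.
- lancets_mid (a point): tall box, 52 (x) x 75 (y) x 58 mm (z, up), third from the top of the pile. This point: its centre.
- carton_mid (a point): flat carton lying on its broad side, 105 (x) x 60 (y) x 35 mm (z, up), bottom of the pile, on the bench; its two ends show beyond the tall box. This point: its centre.
- dish_round_floor (a point): low grey round dish fixed to the bench, dark liner, 50 mm outside and 44 mm inside diameter, rim 8 mm above the bench; for the oil bottle. This point: centre of its inner floor, 3 mm above the bench.
- tray_square_floor (a point): low grey tray fixed to the bench, dark liner, walls 3 mm thick, rim 8 mm above the bench; inside 64 (x) x 64 mm (y); for the small square carton, either way round. This point: centre of its inner floor, 3 mm above the bench.
- tray_oblong_floor (a point): low grey tray fixed to the bench, dark liner, walls 3 mm thick, rim 8 mm above the bench; inside 70 (x) x 93 mm (y); for the tall box, long side along long side. This point: centre of its inner floor, 3 mm above the bench.
- tray_long_floor (a point): low grey tray fixed to the bench, dark liner, walls 3 mm thick, rim 8 mm above the bench; inside 123 (x) x 78 mm (y); for the flat carton, long side along long side. This point: centre of its inner floor, 3 mm above the bench.
- cup_a_mid (a point): specimen cup with a white lid, 52 mm diameter, 56 mm tall, standing loose behind the right part of the work; a bystander, not to be moved. This point: its centre, half-way up. Also in the way, at the left: a fixed photometer 0.18 m tall at x above 0.49 m, y above 0.12 m, with a low tray (0.06 m tall) before it at x above 0.38 m, y from 0.15 to 0.25 m.
- cup_b_mid (a point): specimen cup with an orange lid, 52 mm diameter, 56 mm tall, standing loose in front of the big analyser; a bystander, not to be moved. This point: its centre, half-way up. The analyser behind it is a fixed, solid block 0.37 m tall that always stands at x above 0.56 m, y from -0.185 to 0.05 m: move round it.

How it is judged:
On the way, in this order (a step that is already met when the one before it is completed fails the run):
1. the oil bottle stands in the round dish (horizontal distance between oil_mid and dish_round_floor below 0.011 m and z of oil_mid in the frame of dish_round_floor between 0.0235 and 0.0315 m and angle between oil_mid's own z axis and vertical below 0.12 rad and linear speed of oil below 0.02 m/s and angular speed of oil below 0.2 rad/s and contact force between the fingers and oil below 0.1 N), for 0.2 s.
2. the small square carton lies in the square tray (horizontal distance between covers_mid and tray_square_floor below 0.012 m and z of covers_mid in the frame of tray_square_floor between 0.005 and 0.013 m and angle between covers_mid's own z axis and vertical below 0.12 rad and linear speed of covers below 0.02 m/s and angular speed of covers below 0.2 rad/s and contact force between the fingers and covers below 0.1 N), for 0.2 s.
3. the tall box stands in the oblong tray (horizontal distance between lancets_mid and tray_oblong_floor below 0.013 m and z of lancets_mid in the frame of tray_oblong_floor between 0.025 and 0.033 m and angle between lancets_mid's own z axis and vertical below 0.12 rad and linear speed of lancets below 0.02 m/s and angular speed of lancets below 0.2 rad/s and contact force between the fingers and lancets below 0.1 N), for 0.2 s.
4. the flat carton lies in the long tray (horizontal distance between carton_mid and tray_long_floor below 0.013 m and z of carton_mid in the frame of tray_long_floor between 0.0135 and 0.0215 m and angle between carton_mid's own z axis and vertical below 0.12 rad and linear speed of carton below 0.02 m/s and angular speed of carton below 0.2 rad/s and contact force between the fingers and carton below 0.1 N), for 0.2 s.
At the end, for the whole second after the job is handed in: All four things are released and at rest, upright (tilt under 0.12 rad) and flat on the inner floor of their own holders (height within 4 mm), within 11 mm of the middle for the bottle, 12 mm for the square carton, 13 mm for the tall box and the flat carton; both specimen cups stand upright (all of step 1 and all of step 2 and all of step 3 and all of step 4 and angle between each of cup_a_mid, cup_b_mid's own z axis and vertical below 0.1 rad); the robot touches nothing.
It fails at once if the white-lidded specimen cup is shifted by more than 25 mm or knocked over (distance of cup_a_mid from where it was at the start of the episode above 0.025 m or angle between cup_a_mid's own z axis and vertical above 0.5 rad).
It fails at once if the orange-lidded specimen cup is shifted by more than 25 mm or knocked over (distance of cup_b_mid from where it was at the start of the episode above 0.025 m or angle between cup_b_mid's own z axis and vertical above 0.5 rad).
It fails at once if a thing from the pile is tipped by more than 35 degrees (angle between any of oil_mid, covers_mid, lancets_mid, carton_mid's own z axis and vertical above 0.6 rad).
It also fails if it takes over 112 s, if anything falls off the work surface, if the arm or the gripper's body presses on something with over 40 N, if the wrist force passes 120 N, or if a joint passes its speed limit or range.

## Robot

A 6-joint arm with a two-finger parallel gripper is mounted at the origin on a cart in front of the work surface, level with it; the furniture and walls round the work are solid. World frame = base frame: x ahead of the robot, y to its left, z up, the work surface at z = 0. Lengths are in m, angles in rad, forces in N, time in s.
With the tool pointing down it reaches from about 0.35 to 0.85 m from the base axis. Payload 8.1 kg.
Tool frame: the origin (TCP) lies on the centre line of the jaws, within the pads' length; the fingertips stand 19 mm ahead of it and the grasp point (between the pads) is the TCP (robot.tips_ahead is the distance from the TCP to the fingertips, in m); y points along the fingers, z is the direction in which the jaws open and shut, and the axes are right-handed (so a half turn about y gives the same grasp; the last joint's range is limited). The gripper opens to 93 mm and grips with 3 to 60 N. Pads are 15 mm wide; open, the fingers measure 128 mm over their backs; the gripper's body (75 mm by 188 mm) begins 65 mm behind the grasp point.
Start: joints at [-1.373, 0.13, 1.488, -0, 1.523, -0.085], TCP at [0.167, -0.576, 0.238] pointing down, gripper open.
Joint ranges: [-2.96, 2.96], [-0.89, 2.26], [0.02, 2.5], [-1.34, 4.48], [0, 2.73], [-2.66, 2.66]. Speed limits (rad/s): [2.39, 2.39, 2.79, 3.14, 3.14, 3.14].

## Interface

Orientations are given as a rotation vector (axis times angle).
In Python, from plant import robot, imaging, models gives the robot as it stands.
- The arm moves only by the tool carry_out, never from a script. Its argument "motion" is one flat list of numbers, 7 for each row, row after row: the shift along the tool's x, y, z in m, then the turn, a rotation vector about the tool's x, y, z in degrees, then the opening, from -1 (shut) to 1 (fully open). A call has exactly 5 rows; each row shifts and turns the pose as measured when the row begins, along the tool's axes as they then stand; what a row does not reach is not made up. A row lasts 1/10 s, in which the tool goes at most 50 mm and 8.59 degrees, less where a joint would pass 70% of its speed; a pose out of reach is approached as far as the arm can. A call is refused whole if a number of a shift passes 0.05 or a number of a turn 8.59, either way. A call with a gripper value outside its range is refused whole. The fingers move at their own pace and stop on an object; "squeeze" is the grip in N (left out, the last holds). Time passes only in rows, so rows that do not move let the fingers close, or fill a call up. It gives the time, the measured TCP pose, the force and the opening at its end, in the units of the state.
- robot.read_state(): the state, without advancing time (a new reading comes with each control period).
- imaging.read_camera(name): name is "side" or "top"; returns the picture (480x640x3 uint8, blue, green, red); there is no depth.
- imaging.camera_model(name): a dict with "K" (3x3 intrinsics, pixels), "position" and "orientation" of the camera in the world. Camera axes: x right, y down, z forward; pixel columns grow to the right and rows downward; lengths in m; the calibration is good to about 2 mm. A picture is of the moment at which its call begins. camera_model takes no time and is no camera call.
- robot.close_job(): hands the job in, once; it reports no verdict.
Trained networks look in the newest picture that a camera, given by its name, has taken for a name from the list of things; names that differ only in an ending like _2 or _b are one class to them, and where a whole thing is asked for, a point or a joint stands for the part that bears it (a point fixed in the world has none). Each returns a list of dicts, best first, with "confidence" (0 to 1); they miss things now and then, are a little off and sometimes report something else, mostly with a low value. They report only what shows in the picture. A call takes as long as a camera call.
- models.outline_of(camera, thing): "pixels" (480x640 bool, what is visible of it) and "pixel" ([column, row] in pixels, amid what is visible of it).
The state is a dict: "t": time; "q": joint angles; "dq": joint speeds; "joint_torque": joint torques, N m; "tool_pos": TCP position; "orientation": TCP orientation; "force": force on the tool from outside, world axes, zero at the start; "wrist_torque": the same for the moment, N m; "opening": finger opening in m.
Only numpy, scipy, OpenCV 4.12 (cv2) and the standard library are available. Lean on these libraries where they do the work, as an engineer would, in place of code of your own. Each camera call takes 0.05 s, during which the arm holds its last target.

## Working session

There is one attempt and no reset: what is moved stays moved. The work goes in short steps, Python scripts to look and compute and a tool call to move; the robot and the scene stay as the last step left them, time stands still between calls to the robot, and variables do not carry over. Pictures are saved under pics/ and viewed, and the job is handed in when it is done.

Besides the shell and the picture viewer there is one more tool, called after "Emit:" by a JSON object that holds its "name" and its "arguments". carry_out: Moves the arm, as the interface text tells. Its arguments: {"type":"object","properties":{"motion":{"type":"array","items":{"type":"number"}},"squeeze":{"type":"number"}},"required":["motion"]}

```bash
ls -la; mkdir -p pics
cat > h.py <<'E'
import numpy as np, cv2
from scipy.spatial.transform import Rotation as R
from plant import robot, imaging, models
def cam(n):
    m=imaging.camera_model(n); return m
E
python3 - <<'E'
from h import *
s=robot.read_state(); print(s)
for n in("top","side"):
    m=imaging.camera_model(n); print(n,m)
    cv2.imwrite(f"pics/{n}0.png",imaging.read_camera(n))
E
```

```text
total 12
drwxr-xr-x  3 agent agent 4096 Dec  5 22:49 .
drwxr-xr-x 23 root  root  4096 Dec  5 22:49 ..
drwxr-xr-x  2 agent agent 4096 Dec  5 22:49 pics
{'t': 0.0, 'q': array([-1.37340857e+00,  1.31174117e-01,  1.48927571e+00, -1.61881127e-05,
        1.52298735e+00, -8.53977993e-02]), 'dq': array([ 7.31704603e-04,  3.27693573e-05,  5.23637653e-04,  4.99977166e-04,
       -4.39450605e-04,  3.43782198e-04]), 'joint_torque': array([-1.08884840e-03, -5.59830987e+01, -4.91769075e+01,  7.66411331e-02,
        3.50846106e-02, -1.25898000e-04]), 'tool_pos': array([ 0.16733121, -0.57563958,  0.23658164]), 'orientation': array([-0.29475728,  2.07180095, -2.06795246]), 'force': array([-0.04866651, -1.08817862, -0.42425977]), 'wrist_torque': array([ 0.01770096,  0.0101819 , -0.01648771]), 'opening': 0.09311488909121174}
top {'K': array([[537.13282373,   0.        , 316.83695033],
       [  0.        , 537.13282373, 238.26781581],
       [  0.        ,   0.        ,   1.        ]]), 'position': array([ 0.51213252, -0.20792877,  1.04819636]), 'orientation': array([-2.21288188,  2.17848559, -0.02014871])}
side {'K': array([[503.08181238,   0.        , 321.82861555],
       [  0.        , 503.08181238, 233.57986007],
       [  0.        ,   0.        ,   1.        ]]), 'position': array([ 0.38021204, -1.10789339,  0.58417203]), 'orientation': array([-2.04406168,  0.19012986, -0.10659472])}
```

View pics/top0.png

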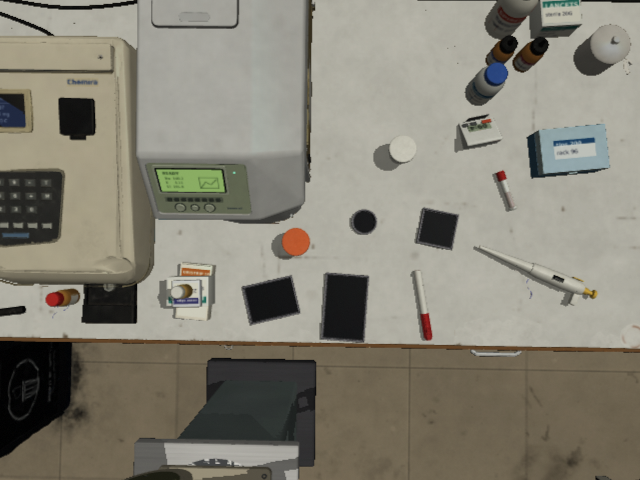

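View pics/side0.png

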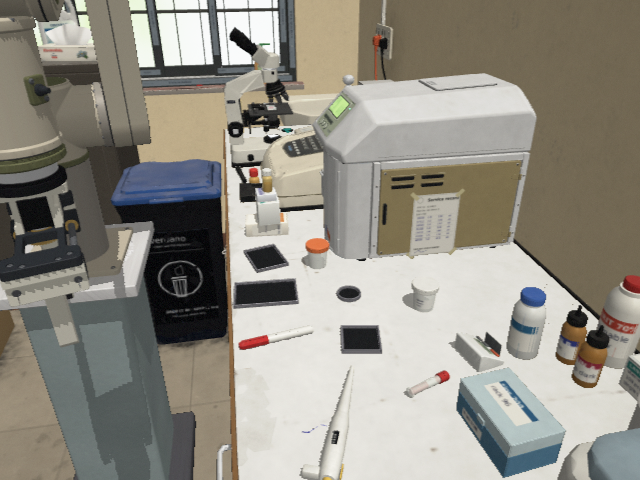

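```bash
cat >> h.py <<'E'
def ray(n,px):
    m=imaging.camera_model(n); Rm=R.from_rotvec(m["orientation"]).as_matrix()
    px=np.atleast_2d(np.asarray(px,float)); d=np.c_[px,np.ones(len(px))]@np.linalg.inv(m["K"]).T
    return m["position"],d@Rm.T
def at(n,px,z):
    p,d=ray(n,px); return (p+d*((z-p[2])/d[:,2])[:,None])
def proj(n,P):
    m=imaging.camera_model(n); Rm=R.from_rotvec(m["orientation"]).as_matrix()
    c=(np.atleast_2d(P)-m["position"])@Rm; u=c@m["K"].T; return u[:,:2]/u[:,2:]
E
python3 - <<'E'
from h import *
for n in("top","side"):
    im=imaging.read_camera(n)
    if n=="top": cv2.imwrite("pics/top_pile.png",cv2.resize(im[240:340,130:260],None,fx=6,fy=6,interpolation=cv2.INTER_CUBIC))
    else: cv2.imwrite("pics/side_pile.png",cv2.resize(im[160:250,220:340],None,fx=6,fy=6,interpolation=cv2.INTER_CUBIC))
    ms={}
    for t in "oil_mid covers_mid lancets_mid carton_mid dish_round_floor tray_square_floor tray_oblong_floor tray_long_floor cup_a_mid cup_b_mid".split():
        r=models.outline_of(n,t)
        for i,x in enumerate(r[:2]):
            c=np.float32(np.argwhere(x["pixels"])[:,::-1])
            if len(c)<5: continue
            rc=cv2.minAreaRect(c)
            print(n,t,i,round(x["confidence"],2),np.round(x["pixel"],1),len(c),np.round(rc[0],1),np.round(rc[1],1),round(rc[2],1))
            ms[f"{t}_{i}"]=x["pixels"]
    np.savez(f"m_{n}.npz",**ms)
print(robot.read_state()["t"])
E
```

```text
top oil_mid 0 0.77 [184.3 289.1] 263 [180.5 291. ] [14. 21.] 90.0
top oil_mid 1 0.33 [194.8 295.1] 620 [186. 293.] [28. 30.] 90.0
top covers_mid 0 0.74 [191.2 298.5] 573 [187.  293.5] [27. 30.] 90.0
top covers_mid 1 0.46 [196.5 278.5] 830 [195.6 291. ] [34.5 56.8] 6.1
top lancets_mid 0 0.66 [200.2 286.6] 688 [189.5 290. ] [30. 49.] 90.0
top carton_mid 0 0.77 [191.9 273.8] 817 [194.9 291.2] [34.9 56.3] 5.7
top dish_round_floor 0 0.85 [362.9 223.2] 493 [363.5 222. ] [24.1 24.6] 26.6
top dish_round_floor 1 0.64 [400.1 151.5] 671 [402. 149.] [28. 28.] 90.0
top tray_square_floor 0 0.97 [437.9 225.3] 1322 [436.9 228.5] [36.9 36.3] 11.3
top tray_oblong_floor 0 0.8 [271.6 301.2] 2054 [270.3 299.7] [40.7 51.7] 76.0
top tray_long_floor 0 0.67 [342.8 307.5] 2960 [344.3 307.3] [45.1 68.1] 5.7
top cup_a_mid 0 0.82 [397.9 150.5] 629 [401.5 149. ] [28. 27.] 90.0
top cup_b_mid 0 0.79 [296.3 242.2] 602 [295.5 241. ] [26.2 27.6] 45.0
top cup_b_mid 1 0.4 [364.  222.9] 550 [364. 221.] [26. 24.] 90.0
side oil_mid 0 0.55 [265.  180.3] 197 [266.5 180. ] [22.  9.] 90.0
side covers_mid 0 0.77 [263.6 192.2] 228 [265.1 194.2] [13.6 20. ] 86.4
side lancets_mid 0 0.78 [268.5 212. ] 538 [267.5 212.3] [24.5 23.3] 83.7
side carton_mid 0 0.89 [262.7 226.4] 688 [266.  224.2] [22.4 42.5] 86.9
side carton_mid 1 0.2 [422.8 292.6] 796 [424. 294.] [36. 26.] 90.0
side dish_round_floor 0 0.56 [346.8 293.9] 313 [348. 293.] [16. 22.] 90.0
side tray_square_floor 0 0.73 [364.1 340.3] 1150 [361.  338.5] [42. 29.] 0.0
side tray_oblong_floor 0 0.6 [265.1 257.4] 869 [265.6 257.4] [26.3 39.5] 75.3
side tray_long_floor 0 0.98 [263.8 294.6] 1721 [264.1 293.1] [27.2 65.6] 86.8
side cup_a_mid 0 0.59 [425.6 292.5] 817 [424. 294.] [36. 28.] 90.0
side cup_a_mid 1 0.48 [363.5 338.5] 1107 [360.5 339. ] [28. 41.] 90.0
side cup_b_mid 0 0.95 [314.6 249.9] 558 [316.5 253. ] [30. 23.] 90.0
side cup_b_mid 1 0.59 [263.1 227.6] 682 [266.1 224.2] [22.4 42.4] 86.8
1.2
```

View pics/top_pile.png

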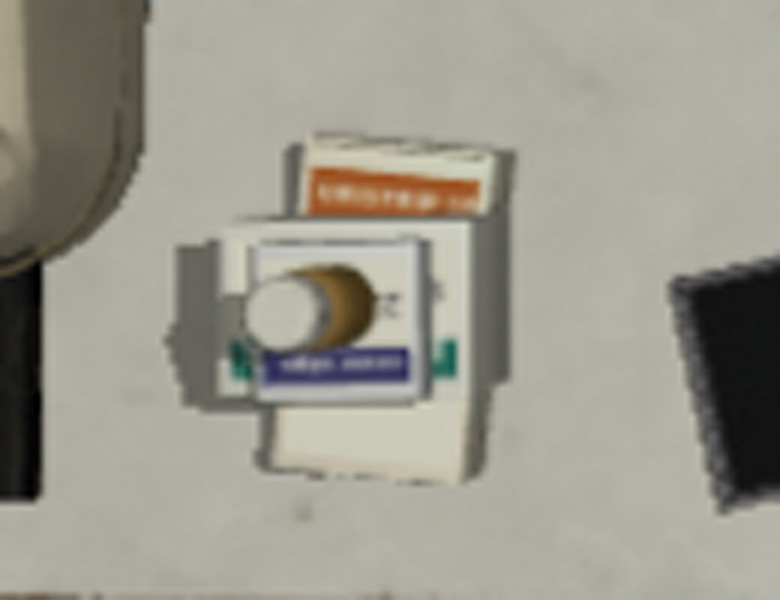

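View pics/side_pile.png

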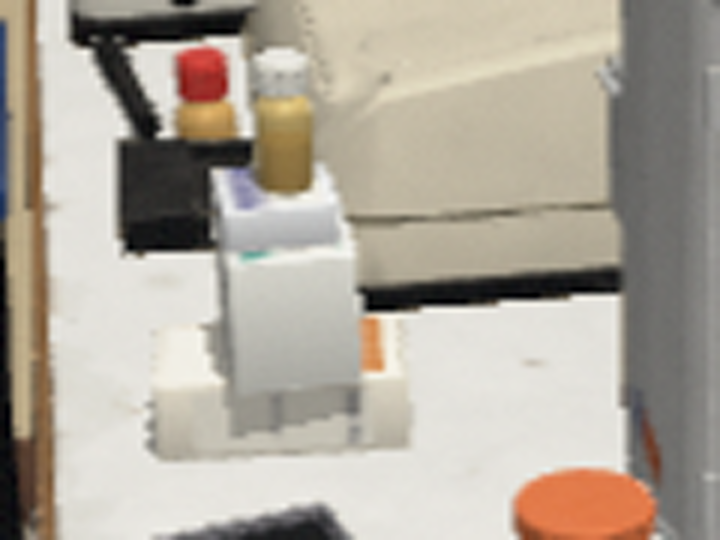

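Run:
```python
from h import *
def c(P,z,name):
    w=at("top",np.array(P)/6+[130,240]-[0.4,0.4],z); print(name,np.round(w[:,:2],4).tolist(),"ctr",np.round(w.mean(0),4)[:2]); 
    for i in range(len(P)):
        d=w[(i+1)%len(P)]-w[i]; print("   ",round(np.hypot(*d[:2]),4),round(np.degrees(np.arctan2(d[1],d[0])),1))
c([(252,242),(418,238),(422,400),(258,402)],.111,"covers")
c([(220,222),(472,220),(472,398),(218,402)],.093,"lancets")
c([(313,135),(495,152),(465,480),(275,465)],.035,"carton")
c([(285,313)],.166,"cap")
# dish etc
M=np.load("m_top.npz")
for t in ["tray_square_floor_0","tray_oblong_floor_0","tray_long_floor_0"]:
    p=np.float32(np.argwhere(M[t])[:,::-1]); rc=cv2.minAreaRect(p)
    w=at("top",cv2.boxPoints(rc),.006); print(t,np.round(w.mean(0),4)); 
    for i in range(4):
        d=w[(i+1)%4]-w[i]; print("   ",round(np.hypot(*d[:2]),4),round(np.degrees(np.arctan2(d[1],d[0])),1))
print(at("top",[363.2,222.],.008),at("top",np.argwhere(M["dish_round_floor_0"])[:,::-1].mean(0),.008))
N=np.load("m_side.npz")
for t,z in [("dish_round_floor_0",.006),("tray_square_floor_0",.006),("tray_oblong_floor_0",.006),("tray_long_floor_0",.006)]:
    p=np.argwhere(N[t])[:,::-1]; print(t,at("side",p,z).mean(0)); q=np.argwhere(M[t])[:,::-1];print("  top",at("top",q,z).mean(0))
print("oil side cap",at("side",[[266.8,169.5]],.166))
for t in ["cup_a_mid_0","cup_b_mid_0"]: print(t,at("top",np.argwhere(M[t])[:,::-1].mean(0),.056))
```

```text
covers [[0.4678, 0.0606], [0.4698, 0.0121], [0.4228, 0.0098], [0.4214, 0.0577]] ctr [0.4455 0.0351]
    0.0486 -87.7
    0.047 -177.2
    0.0479 91.7
    0.0465 3.6
lancets [[0.4728, 0.0755], [0.4746, 0.0004], [0.422, -0.0008], [0.4195, 0.0747]] ctr [0.4472 0.0374]
    0.0752 -88.6
    0.0526 -178.7
    0.0756 91.9
    0.0533 0.8
carton [[0.4982, 0.0639], [0.4938, 0.0062], [0.3908, 0.0133], [0.3944, 0.0734]] ctr [0.4443 0.0392]
    0.0579 -94.4
    0.1032 176.1
    0.0601 86.5
    0.1042 -5.2
cap [[0.4512, 0.0353]] ctr [0.4512 0.0353]
    0.0 0.0
tray_square_floor_0 [ 0.5709 -0.4226  0.006 ]
    0.0705 -10.7
    0.0711 -100.6
    0.0704 169.2
    0.071 79.5
tray_oblong_floor_0 [ 0.428  -0.1022  0.006 ]
    0.1003 -75.1
    0.0787 -164.9
    0.1 105.0
    0.0787 15.3
tray_long_floor_0 [ 0.4158 -0.2457  0.006 ]
    0.1311 -4.8
    0.0872 -94.8
    0.1309 175.0
    0.0868 85.4
[[ 0.58114761 -0.2798255   0.008     ]] [[ 0.58192544 -0.28050783  0.008     ]]
dish_round_floor_0 [ 0.58190714 -0.28365728  0.006     ]
  top [ 0.58206453 -0.28064523  0.006     ]
tray_square_floor_0 [ 0.57109056 -0.42679396  0.006     ]
  top [ 0.57049504 -0.42229379  0.006     ]
tray_oblong_floor_0 [ 0.42849808 -0.10846504  0.006     ]
  top [ 0.42756753 -0.10208831  0.006     ]
tray_long_floor_0 [ 0.41493329 -0.25009237  0.006     ]
  top [ 0.41601524 -0.2455802   0.006     ]
oil side cap [[0.45361831 0.03233817 0.166     ]]
cup_a_mid_0 [[ 0.71440984 -0.34536782  0.056     ]]
cup_b_mid_0 [[ 0.54013927 -0.15146201  0.056     ]]
```

```bash
cat >> h.py <<'E'
def pose():
    s=robot.read_state(); return s["tool_pos"],R.from_rotvec(s["orientation"])
def yaw_of(Rm):
    z=Rm.as_matrix()[:,2]; return np.degrees(np.arctan2(z[1],z[0]))
def Rdown(yaw):  # opening dir (tool z) at yaw, tool y down
    a=np.radians(yaw); z=np.array([np.cos(a),np.sin(a),0]); y=np.array([0,0,-1.]); x=np.cross(y,z)
    return R.from_matrix(np.c_[x,y,z])
def plan(wps,grip,vmax=.045,wmax=8.0,start=None):
    """wps list of (x,y,z,yaw,nrows or None). prints rows, 5 per line group"""
    p,r=start or pose(); rows=[]
    for w in wps:
        t=np.array(w[:3]); yaw=w[3]; y0=yaw_of(r)
        opts=[yaw+k for k in(-360,-180,0,180,360)] if len(w)<6 else [yaw]
        yaw=min(opts,key=lambda a:abs(a-y0)) if len(w)<6 else yaw
        g=Rdown(yaw); dv=(r.inv()*g).as_rotvec(degrees=True)
        n=w[4] if len(w)>4 and w[4] else max(int(np.ceil(np.abs(t-p).max()/vmax)),int(np.ceil(np.abs(dv).max()/wmax)),1)
        p0,r0=p,r
        for i in range(1,n+1):
            pt=p0+(t-p0)*i/n; rt=r0*R.from_rotvec(dv*i/n,degrees=True)
            sh=r.inv().apply(pt-p); tv=(r.inv()*rt).as_rotvec(degrees=True)
            rows.append([*np.round(sh,3),*np.round(tv,1),grip]); 
            p=p+r.apply(np.round(sh,3)); r=r*R.from_rotvec(np.round(tv,1),degrees=True)
    while len(rows)%5: rows.append([0,0,0,0,0,0,grip])
    for i in range(0,len(rows),5):
        print("["+", ".join(f"{v:g}" for q in rows[i:i+5] for v in q)+"]")
    print("end",np.round(p,4),round(yaw_of(r),1))
E
cat >> h.py <<'E'
def st():
    s=robot.read_state(); p,r=pose(); print("t",round(s["t"],2),"p",np.round(p,4),"yaw",round(yaw_of(r),1),"tilt",round(np.degrees(np.arccos(-r.as_matrix()[2,1])),2),"open",round(s["opening"],4),"F",np.round(s["force"],1),"q",np.round(s["q"],2))
E
python3 - <<'E'
from h import *
st(); print(pose()[1].as_matrix().round(3))
plan([(.30,-.38,.26,None) if 0 else (.31,-.36,.26,60),(.38,-.15,.26,90),(.451,.0345,.24,90)],1)
E
```

```text
t 1.2 p [ 0.1674 -0.5762  0.2376] yaw -73.8 tilt 0.0 open 0.0927 F [ 0.6 -0.2  0.3] q [-1.37  0.13  1.49 -0.    1.52 -0.09]
[[-0.96  -0.     0.279]
 [-0.279 -0.    -0.96 ]
 [ 0.    -1.     0.   ]]
[-0.033, -0.004, -0.028, -0, 7.7, 0, 1, -0.029, -0.003, -0.032, -0, 7.7, 0, 1, -0.024, -0.004, -0.036, -0, 7.7, 0, 1, -0.019, -0.004, -0.038, -0, 7.7, 0, 1, -0.014, -0.004, -0.041, -0, 7.7, 0, 1]
[-0.008, -0.003, -0.043, -0, 7.7, 0, 1, 0.009, -0, -0.043, -0, -6, 0, 1, 0.004, -0, -0.044, -0, -6, 0, 1, -0, -0, -0.044, -0, -6, 0, 1, -0.006, -0, -0.044, -0, -6, 0, 1]
[-0.009, -0, -0.043, -0, -6, 0, 1, -0.014, 0.004, -0.037, -0, 0, 0, 1, -0.014, 0.004, -0.037, -0, 0, 0, 1, -0.015, 0.004, -0.037, -0, 0, 0, 1, -0.014, 0.004, -0.037, -0, 0, 0, 1]
[-0.014, 0.004, -0.037, -0, 0, 0, 1, 0, 0, 0, 0, 0, 0, 1, 0, 0, 0, 0, 0, 0, 1, 0, 0, 0, 0, 0, 0, 1, 0, 0, 0, 0, 0, 0, 1]
end [0.4508 0.0346 0.2396] -90.0
```

Run:
```python
from h import *
plan([(.31,-.36,.26,-80),(.39,-.15,.26,-90),(.451,.0345,.23,-90,6)],1)
```

```text
[-0.039, -0.004, -0.034, -0, 1.2, 0, 1, -0.039, -0.005, -0.034, -0, 1.3, 0, 1, -0.038, -0.004, -0.035, -0, 1.2, 0, 1, -0.037, -0.005, -0.036, -0, 1.3, 0, 1, -0.037, -0.004, -0.037, -0, 1.2, 0, 1]
[-0.023, -0, -0.039, -0, 2, 0, 1, -0.022, -0, -0.039, -0, 2, 0, 1, -0.02, -0, -0.04, -0, 2, 0, 1, -0.019, -0, -0.041, -0, 2, 0, 1, -0.017, -0, -0.041, -0, 2, 0, 1]
[-0.01, 0.005, -0.031, -0, 0, 0, 1, -0.01, 0.005, -0.031, -0, 0, 0, 1, -0.011, 0.005, -0.03, -0, 0, 0, 1, -0.01, 0.005, -0.031, -0, 0, 0, 1, -0.01, 0.005, -0.031, -0, 0, 0, 1]
[-0.01, 0.005, -0.031, -0, 0, 0, 1, 0, 0, 0, 0, 0, 0, 1, 0, 0, 0, 0, 0, 0, 1, 0, 0, 0, 0, 0, 0, 1, 0, 0, 0, 0, 0, 0, 1]
end [0.4509 0.0347 0.2296] -90.0
```

Emit:
{"name": "carry_out", "arguments": {"motion": [-0.039,-0.004,-0.034,0,1.2,0,1,-0.039,-0.005,-0.034,0,1.3,0,1,-0.038,-0.004,-0.035,0,1.2,0,1,-0.037,-0.005,-0.036,0,1.3,0,1,-0.037,-0.004,-0.037,0,1.2,0,1], "squeeze": 20}}

```text
t: 1.7
tool_pos: [0.3045, -0.367, 0.2563]
orientation: [-0.174, 2.142, -2.135]
force: [0.8, 0.2, 0.9]
opening: 0.0932
```

Emit:
{"name": "carry_out", "arguments": {"motion": [-0.023,0,-0.039,0,2,0,1,-0.022,0,-0.039,0,2,0,1,-0.02,0,-0.04,0,2,0,1,-0.019,0,-0.041,0,2,0,1,-0.017,0,-0.041,0,2,0,1]}}

```text
t: 2.2
tool_pos: [0.3906, -0.15, 0.2586]
orientation: [-0.026, -2.213, 2.212]
force: [0.5, 0.2, -0.2]
opening: 0.0931
```

Emit:
{"name": "carry_out", "arguments": {"motion": [-0.01,0.005,-0.031,0,0,0,1,-0.01,0.005,-0.031,0,0,0,1,-0.011,0.005,-0.03,0,0,0,1,-0.01,0.005,-0.031,0,0,0,1,-0.01,0.005,-0.031,0,0,0,1]}}

```text
t: 2.7
tool_pos: [0.4474, 0.0113, 0.2357]
orientation: [-0.032, -2.215, 2.218]
force: [0.0, -0.0, 0.5]
opening: 0.0933
```

Emit:
{"name": "carry_out", "arguments": {"motion": [-0.01,0.005,-0.031,0,0,0,1,0,0,0,0,0,0,1,0,0,0,0,0,0,1,0,0,0,0,0,0,1,0,0,0,0,0,0,1]}}

```text
t: 3.2
tool_pos: [0.4582, 0.046, 0.2304]
orientation: [-0.027, -2.218, 2.22]
force: [0.4, -1.0, -1.2]
opening: 0.0932
```

Run:
```python
from h import *
st(); plan([(.451,.0345,.146,-90,4)],1)
```

```text
t 3.2 p [0.4582 0.046  0.2304] yaw -90.8 tilt 0.55 open 0.0932 F [ 0.4 -1.  -1.2] q [-0.01 -0.26  1.88 -0.    1.52  1.57]
[0.002, 0.021, 0.003, -0, -0.2, -0.1, 1, 0.002, 0.021, 0.003, -0, -0.2, -0.2, 1, 0.002, 0.021, 0.003, -0, -0.2, -0.1, 1, 0.002, 0.021, 0.002, -0.1, -0.2, -0.1, 1, 0, 0, 0, 0, 0, 0, 1]
end [0.4506 0.035  0.1463] -90.0
```

Run:
```python
from h import *
st(); plan([(.451,.0345,.21,-90,2),(.451,.0345,.175,-90,2),(.451,.0345,.165,-90,1)],1)
```

```text
t 3.2 p [0.4582 0.046  0.2304] yaw -90.8 tilt 0.55 open 0.0932 F [ 0.4 -1.  -1.2] q [-0.01 -0.26  1.88 -0.    1.52  1.57]
[0.004, 0.01, 0.006, -0, -0.4, -0.3, 1, 0.003, 0.01, 0.006, -0.1, -0.4, -0.2, 1, 0, 0.018, -0, 0, -0, -0, 1, 0, 0.017, -0, 0, -0, -0, 1, 0, 0.01, -0, 0, -0, -0, 1]
end [0.4513 0.0341 0.1653] -90.0
```

Emit:
{"name": "carry_out", "arguments": {"motion": [0.004,0.01,0.006,0,-0.4,-0.3,1,0.003,0.01,0.006,0,-0.4,-0.2,1,0,0.018,0,0,0,0,1,0,0.012,0,0,0,0,1,0,0,0,0,0,0,1]}}

```text
t: 3.7
tool_pos: [0.4496, 0.029, 0.1766]
orientation: [-0.005, -2.217, 2.221]
force: [0.4, -0.6, -1.3]
opening: 0.0932
```

Run:
```python
from h import *
st(); plan([(.451,.0345,.145,-90,3)],1)
for n in("top","side"):
    im=imaging.read_camera(n)
    c=im[230:350,120:280] if n=="top" else im[130:250,200:360]
    cv2.imwrite(f"pics/{n}1.png",cv2.resize(c,None,fx=5,fy=5))
```

```text
t 3.7 p [0.4496 0.029  0.1766] yaw -90.2 tilt 0.11 open 0.0932 F [ 0.4 -0.6 -1.3] q [-0.05 -0.25  1.96 -0.    1.43  1.53]
[-0, 0.011, -0.002, -0, -0.1, -0, 1, -0.001, 0.01, -0.002, -0.1, -0.1, -0, 1, -0, 0.011, -0.002, -0, -0, -0, 1, 0, 0, 0, 0, 0, 0, 1, 0, 0, 0, 0, 0, 0, 1]
end [0.4506 0.035  0.1446] -90.0
```

View pics/side1.png

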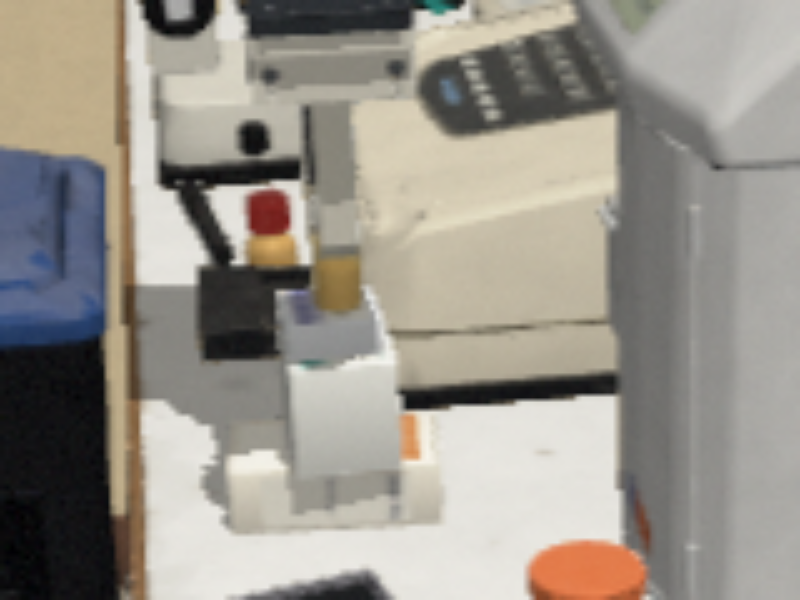

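Emit:
{"name": "carry_out", "arguments": {"motion": [0,0.011,-0.002,0,0,0,1,0,0.01,-0.002,0,0,0,1,0,0.009,-0.001,0,0,0,1,0,0,0,0,0,0,1,0,0,0,0,0,0,1]}}

```text
t: 4.3
tool_pos: [0.4518, 0.0349, 0.1474]
orientation: [0.009, 2.218, -2.223]
force: [0.0, 0.5, -0.2]
opening: 0.093
```

Run:
```python
from h import *
st(); plan([(.451,.0345,.145,-90,3)],1)
```

```text
t 4.3 p [0.4518 0.0349 0.1474] yaw -90.2 tilt 0.3 open 0.093 F [ 0.   0.5 -0.2] q [-0.03 -0.22  2.   -0.    1.36  1.54]
[0, 0.001, 0, -0, -0.1, -0.1, 1, 0.001, 0.001, 0, -0.1, -0, -0.1, 1, -0, 0, 0, -0, -0.1, -0.1, 1, 0, 0, 0, 0, 0, 0, 1, 0, 0, 0, 0, 0, 0, 1]
end [0.4508 0.0349 0.1454] -90.0
```

Well aligned; close partway first, then grip.

Emit:
{"name": "carry_out", "arguments": {"motion": [0,0.001,0,0,0,0,-0.3,0,0.001,0,0,0,0,-0.3,0,0,0,0,0,0,-0.6,0,0,0,0,0,0,-0.8,0,0,0,0,0,0,-1], "squeeze": 12}}

```text
t: 4.8
tool_pos: [0.4525, 0.0349, 0.1463]
orientation: [0.01, 2.217, -2.222]
force: [-0.1, -0.6, 0.8]
opening: 0.0575
```

Emit:
{"name": "carry_out", "arguments": {"motion": [0,0,0,0,0,0,-1,0,0,0,0,0,0,-1,0,0,0,0,0,0,-1,0,0,0,0,0,0,-1,0,0,0,0,0,0,-1]}}

```text
t: 5.3
tool_pos: [0.4527, 0.0348, 0.1466]
orientation: [0.011, 2.217, -2.222]
force: [-0.1, 0.2, 0.7]
opening: 0.0231
```

Run:
```python
from h import *
st()
P,r=pose()
plan([(P[0],P[1],.23,-90,4),(.42,-.12,.24,-75),(.44,-.26,.24,-20),(.45,-.281,.22,0),(.5815,-.281,.12,0,5)],-1,vmax=.03,wmax=6)
```

```text
t 5.3 p [0.4527 0.0348 0.1466] yaw -90.2 tilt 0.42 open 0.0231 F [-0.1  0.2  0.7] q [-0.03 -0.22  2.   -0.    1.36  1.54]
[-0, -0.021, 0, -0, -0, -0.1, -1, -0, -0.021, 0, -0.1, -0.1, -0.1, -1, -0, -0.021, 0, 0, -0, -0.1, -1, -0, -0.02, 0, -0, -0.1, -0.1, -1, 0.005, -0.002, 0.026, -0, -2.5, -0, -1]
[0.007, -0.001, 0.025, -0, -2.5, -0, -1, 0.008, -0.002, 0.026, -0, -2.5, -0, -1, 0.008, -0.002, 0.025, -0, -2.5, -0, -1, 0.01, -0.002, 0.024, -0, -2.5, -0, -1, 0.011, -0.001, 0.024, -0, -2.5, -0, -1]
[0.002, -0, 0.014, -0, -5.5, 0, -1, 0.003, -0, 0.014, -0, -5.5, 0, -1, 0.004, -0, 0.013, -0, -5.5, 0, -1, 0.006, -0, 0.013, -0, -5.5, 0, -1, 0.007, -0, 0.013, -0, -5.5, 0, -1]
[0.008, -0, 0.011, -0, -5.5, 0, -1, 0.009, -0, 0.011, -0, -5.5, 0, -1, 0.01, -0, 0.01, -0, -5.5, 0, -1, 0.011, -0, 0.009, -0, -5.5, 0, -1, 0.012, -0, 0.008, -0, -5.5, 0, -1]
[0.004, 0.005, 0.004, -0, -5, 0, -1, 0.004, 0.005, 0.004, -0, -5, 0, -1, 0.005, 0.005, 0.003, -0, -5, 0, -1, 0.005, 0.005, 0.003, -0, -5, 0, -1, 0, 0.02, 0.026, -0, 0, 0, -1]
[0, 0.02, 0.027, -0, 0, 0, -1, 0, 0.02, 0.026, -0, 0, 0, -1, 0, 0.02, 0.027, -0, 0, 0, -1, 0, 0.02, 0.026, -0, 0, 0, -1, 0, 0, 0, 0, 0, 0, -1]
end [ 0.5816 -0.281   0.1197] 0.0
```

Emit:
{"name": "carry_out", "arguments": {"motion": [0,-0.015,0,0,0,0,-1,0,-0.021,0,0,0,0,-1,0,-0.021,0,0,0,0,-1,0,-0.021,0,0,0,0,-1,0,-0.01,0,0,0,0,-1]}}

```text
t: 5.8
tool_pos: [0.45, 0.0351, 0.2346]
orientation: [-0.004, -2.218, 2.223]
force: [0.6, 0.2, 0.3]
opening: 0.0233
```

Emit:
{"name": "carry_out", "arguments": {"motion": [0.005,-0.001,0.026,0,-2.5,0,-1,0.007,-0.001,0.025,0,-2.5,0,-1,0.008,-0.002,0.026,0,-2.5,0,-1,0.008,-0.002,0.025,0,-2.5,0,-1,0.01,-0.002,0.024,0,-2.5,0,-1]}}

```text
t: 6.3
tool_pos: [0.4233, -0.0952, 0.2433]
orientation: [-0.238, 2.097, -2.1]
force: [-0.2, 0.4, 0.1]
opening: 0.023
```

Run:
```python
from h import *
st()
P,r=pose()
plan([(.42,-.12,.24,-70),(.45,-.281,.22,0),(.5815,-.281,.12,0,5)],-1,vmax=.03,wmax=6)
for n in("top","side"):
    im=imaging.read_camera(n)
    cv2.imwrite(f"pics/{n}2.png",im)
```

```text
t 6.3 p [ 0.4233 -0.0952  0.2433] yaw -76.9 tilt 0.19 open 0.023 F [-0.2  0.4  0.1] q [-0.34 -0.34  1.92  0.    1.56  1.  ]
[0.004, 0.002, 0.012, -0.1, -3.4, -0.1, -1, 0.005, 0.001, 0.011, -0, -3.5, -0.1, -1, 0.002, 0.002, 0.013, 0, -5.8, 0, -1, 0.004, 0.001, 0.014, 0, -5.9, 0, -1, 0.005, 0.002, 0.012, 0, -5.8, 0, -1]
[0.006, 0.002, 0.012, 0, -5.8, 0, -1, 0.008, 0.001, 0.012, 0, -5.9, 0, -1, 0.008, 0.002, 0.011, 0, -5.8, 0, -1, 0.01, 0.002, 0.009, 0, -5.8, 0, -1, 0.01, 0.002, 0.009, 0, -5.8, 0, -1]
[0.012, 0.001, 0.008, 0, -5.9, 0, -1, 0.012, 0.002, 0.006, 0, -5.8, 0, -1, 0.012, 0.002, 0.005, 0, -5.8, 0, -1, 0.014, 0.001, 0.004, 0, -5.9, 0, -1, -0, 0.02, 0.026, 0, 0, 0, -1]
[-0, 0.02, 0.027, 0, 0, 0, -1, -0, 0.02, 0.026, 0, 0, 0, -1, -0, 0.02, 0.026, 0, 0, 0, -1, -0, 0.02, 0.027, 0, 0, 0, -1, 0, 0, 0, 0, 0, 0, -1]
end [ 0.5819 -0.2815  0.1203] 0.0
```

View pics/side2.png

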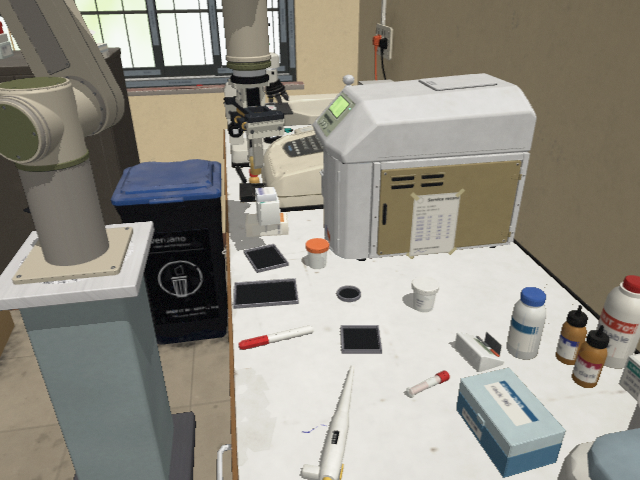

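Emit:
{"name": "carry_out", "arguments": {"motion": [0.004,0.002,0.012,0,-3.4,0,-1,0.005,0.001,0.011,0,-3.5,0,-1,0.002,0.002,0.013,0,-5.8,0,-1,0.004,0.001,0.014,0,-5.9,0,-1,0.005,0.002,0.012,0,-5.8,0,-1]}}

```text
t: 6.9
tool_pos: [0.4276, -0.1597, 0.2333]
orientation: [-0.629, 1.84, -1.839]
force: [-1.7, -0.4, -0.3]
opening: 0.0231
```

Emit:
{"name": "carry_out", "arguments": {"motion": [0.006,0.002,0.012,0,-5.8,0,-1,0.008,0.001,0.012,0,-5.9,0,-1,0.008,0.002,0.011,0,-5.8,0,-1,0.01,0.002,0.009,0,-5.8,0,-1,0.01,0.002,0.009,0,-5.8,0,-1]}}

```text
t: 7.4
tool_pos: [0.4426, -0.225, 0.2209]
orientation: [-1.0, 1.488, -1.481]
force: [0.6, -0.7, -0.4]
opening: 0.023
```

Emit:
{"name": "carry_out", "arguments": {"motion": [0.012,0.001,0.008,0,-5.9,0,-1,0.012,0.002,0.006,0,-5.8,0,-1,0.012,0.002,0.005,0,-5.8,0,-1,0.014,0.001,0.004,0,-5.9,0,-1,0,0,0.01,0,0,0,-1]}}

```text
t: 7.9
tool_pos: [0.4655, -0.2775, 0.2105]
orientation: [-1.224, 1.185, -1.171]
force: [0.2, 0.5, -0.2]
opening: 0.0233
```

Run:
```python
from h import *
st()
plan([(.52,-.281,.20,0),(.5815,-.281,.11,0),(.5815,-.281,.075,0,2)],-1,vmax=.03,wmax=6)
```

```text
t 7.9 p [ 0.4655 -0.2775  0.2105] yaw 2.4 tilt 0.53 open 0.0233 F [ 0.2  0.5 -0.2] q [-0.64 -0.01  1.68  0.01  1.48 -0.68]
[0.003, 0.005, 0.027, 0.1, 1.2, -0.3, -1, 0.002, 0.005, 0.027, 0.1, 1.2, -0.2, -1, 0, 0.023, 0.015, -0, -0, -0, -1, 0, 0.022, 0.016, -0, -0, -0, -1, 0, 0.023, 0.015, -0, -0, -0, -1]
[0, 0.022, 0.016, -0, -0, -0, -1, 0, 0.018, -0, -0, -0, -0, -1, 0, 0.017, -0, -0, -0, -0, -1, 0, 0, 0, 0, 0, 0, -1, 0, 0, 0, 0, 0, 0, -1]
end [ 0.5817 -0.2808  0.0754] -0.0
```

Emit:
{"name": "carry_out", "arguments": {"motion": [0.003,0.005,0.027,0.1,1.2,-0.3,-1,0.002,0.005,0.027,0.1,1.2,-0.2,-1,0,0.023,0.015,0,0,0,-1,0,0.022,0.016,0,0,0,-1,0,0.023,0.015,0,0,0,-1]}}

```text
t: 8.4
tool_pos: [0.575, -0.277, 0.1331]
orientation: [-1.195, 1.217, -1.228]
force: [0.3, -0.2, 0.2]
opening: 0.0231
```

Emit:
{"name": "carry_out", "arguments": {"motion": [0,0.022,0.014,0,0,0,-1,0,0.018,0,0,0,0,-1,0,0.012,0,0,0,0,-1,0,0,0,0,0,0,-1,0,0,0,0,0,0,-1]}}

```text
t: 8.9
tool_pos: [0.5918, -0.2687, 0.0726]
orientation: [-1.191, 1.232, -1.226]
force: [-0.5, 0.0, -0.2]
opening: 0.0233
```

Run:
```python
from h import *
st()
plan([(.5815,-.281,.055,0,2)],-1)
for n in("top","side"):
    im=imaging.read_camera(n)
    c=im[160:280,280:440] if n=="top" else im[200:320,270:430]
    cv2.imwrite(f"pics/{n}3.png",cv2.resize(c,None,fx=5,fy=5))
    r=models.outline_of(n,"oil_mid")
    for x in r[:2]: print(n,x["confidence"],x["pixel"],x["pixels"].sum())
print(proj("side",[[.5815,-.281,.003],[.5815,-.281,.04]]))
```

```text
t 8.9 p [ 0.5918 -0.2687  0.0726] yaw -1.6 tilt 0.31 open 0.0233 F [-0.5  0.  -0.2] q [-0.51  0.39  1.49  0.01  1.26 -0.48]
[0.006, 0.009, -0.005, -0, -0.8, -0.2, -1, 0.007, 0.009, -0.005, -0.1, -0.8, -0.1, -1, 0, 0, 0, 0, 0, 0, -1, 0, 0, 0, 0, 0, 0, -1, 0, 0, 0, 0, 0, 0, -1]
end [ 0.5816 -0.2814  0.0546] -0.0
side 0.54 [350.3, 264.4] 294
[[347.50859607 293.85703851]
 [347.83005866 278.45528389]]
```

View pics/side3.png

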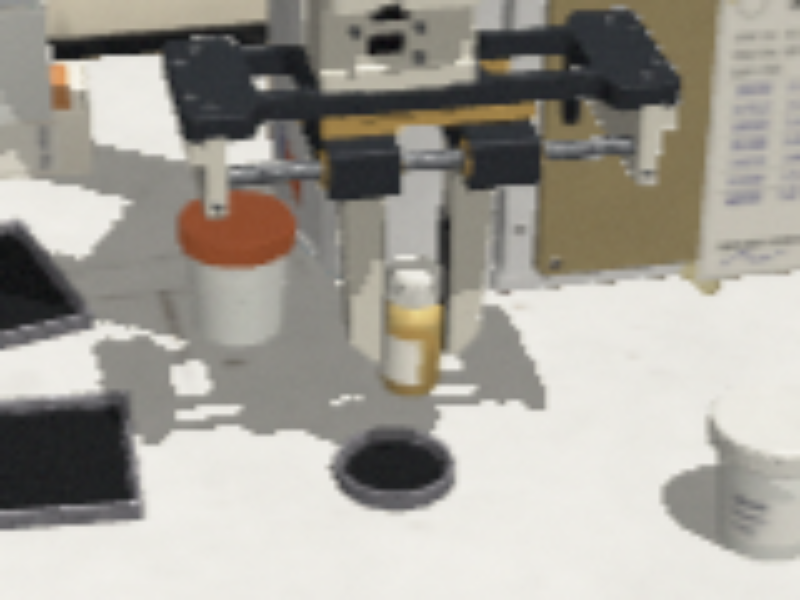

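View pics/top3.png

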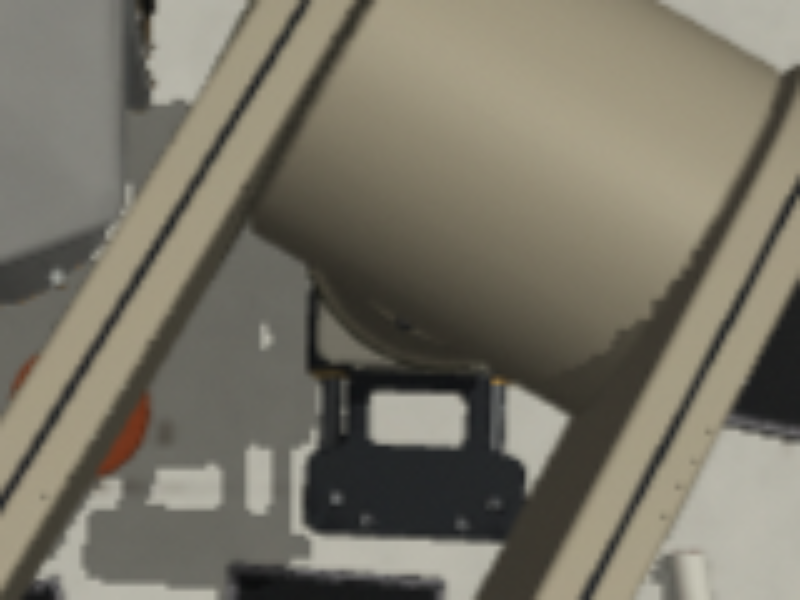

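Emit:
{"name": "carry_out", "arguments": {"motion": [0.006,0.004,-0.005,0,-0.8,-0.2,-1,0.006,0.004,-0.005,0,-0.8,0,-1,0,0.003,0,0,0,0,-1,0,0,0,0,0,0,-1,0,0,0,0,0,0,-1]}}

```text
t: 9.6
tool_pos: [0.5816, -0.2845, 0.0645]
orientation: [-1.206, 1.203, -1.213]
force: [-0.1, -0.1, -0.4]
opening: 0.0233
```

Run:
```python
from h import *
st()
plan([(.5815,-.281,.045,0,4)],-1)
n="side"
im=imaging.read_camera(n)
r=models.outline_of(n,"oil_mid")
for x in r[:1]:
    q=np.argwhere(x["pixels"])[:,::-1]; print(x["confidence"],x["pixel"],q.min(0),q.max(0))
P=pose()[0]; print(proj("side",[P,P-[0,0,.0355]]))
```

```text
t 9.6 p [ 0.5816 -0.2845  0.0645] yaw 0.0 tilt 0.39 open 0.0233 F [-0.1 -0.1 -0.4] q [-0.53  0.39  1.51  0.    1.24 -0.54]
[-0.001, 0.005, -0, -0.1, 0, 0, -1, -0.001, 0.005, -0, -0.1, 0, 0.1, -1, -0.001, 0.005, -0, -0.1, 0, -0, -1, -0, 0.005, -0, -0.1, 0, 0, -1, 0, 0, 0, 0, 0, 0, -1]
end [ 0.5817 -0.2815  0.0445] 0.0
0.63 [346.0, 274.9] [343 260] [354 286]
[[348.51396453 268.80001922]
 [348.18985977 283.95187491]]
```

Emit:
{"name": "carry_out", "arguments": {"motion": [-0.001,0.005,0,0,0,0,-1,-0.001,0.005,0,0,0,0,-1,-0.001,0.005,0,0,0,0,-1,0,0.005,0,0,0,0,-1,0,0.002,0,0,0,0,-1]}}

```text
t: 10.2
tool_pos: [0.5822, -0.2804, 0.0406]
orientation: [-1.206, 1.202, -1.212]
force: [0.5, -0.0, -1.1]
opening: 0.023
```

Run:
```python
from h import *
st()
plan([(.5815,-.281,.039,0,4)],-1)
```

```text
t 10.2 p [ 0.5822 -0.2804  0.0406] yaw 0.1 tilt 0.39 open 0.023 F [ 0.5 -0.  -1.1] q [-0.53  0.41  1.53  0.    1.19 -0.53]
[0, 0, -0, -0.1, 0, 0, -1, 0, 0.001, -0, -0.1, 0, 0.1, -1, 0, 0, -0.001, -0.1, 0.1, -0, -1, 0.001, 0.001, 0, -0.1, -0, 0, -1, 0, 0, 0, 0, 0, 0, -1]
end [ 0.5813 -0.2814  0.0386] -0.0
```

Emit:
{"name": "carry_out", "arguments": {"motion": [0,0.001,0,0,0,0,-1,0,0.001,0,0,0,0,-1,0,0.001,0,0,0,0,-1,0,0,0,0,0,0,-1,0,0,0,0,0,0,-1]}}

```text
t: 10.7
tool_pos: [0.5828, -0.2809, 0.0393]
orientation: [-1.207, 1.201, -1.213]
force: [0.3, 0.5, 0.6]
opening: 0.0229
```

Run:
```python
from h import *
st()
im=imaging.read_camera("side")[220:310,290:410]
cv2.imwrite("pics/side4.png",cv2.resize(im,None,fx=6,fy=6))
```

```text
t 10.7 p [ 0.5828 -0.2809  0.0393] yaw 0.1 tilt 0.45 open 0.0229 F [0.3 0.5 0.6] q [-0.53  0.42  1.53  0.    1.19 -0.53]
```

View pics/side4.png

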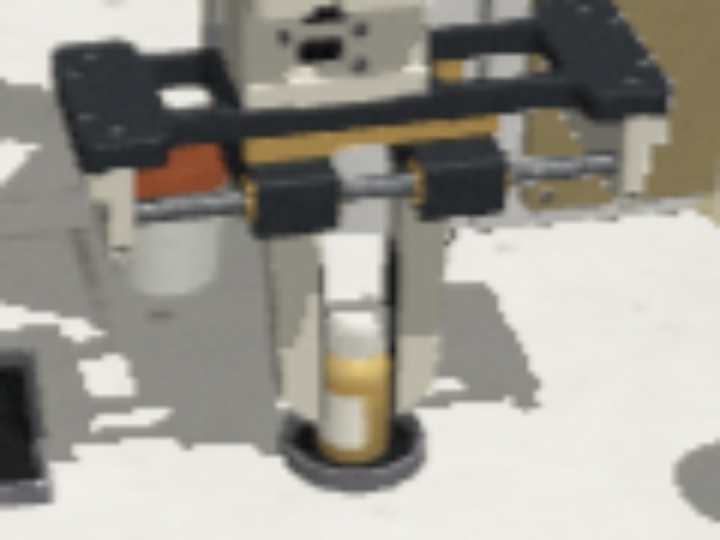

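Emit:
{"name": "carry_out", "arguments": {"motion": [0,0.001,-0.001,0,0,0,-1,0,0.001,0,0,0,0,-1,0,0,0,0,0,0,-1,0,0,0,0,0,0,-0.4,0,0,0,0,0,0,-0.2]}}

```text
t: 11.25
tool_pos: [0.5823, -0.2813, 0.0384]
orientation: [-1.206, 1.2, -1.215]
force: [0.7, 0.0, 0.5]
opening: 0.0319
```

Emit:
{"name": "carry_out", "arguments": {"motion": [0,0,0,0,0,0,0.2,0,0,0,0,0,0,0.2,0,-0.005,0,0,0,0,0.2,0,-0.02,0,0,0,0,0.2,0,-0.025,0,0,0,0,0.3]}}

```text
t: 11.75
tool_pos: [0.5784, -0.2792, 0.0843]
orientation: [-1.209, 1.209, -1.207]
force: [-0.2, 0.1, -0.1]
opening: 0.0592
```

Run:
```python
from h import *
st()
im=imaging.read_camera("side")[220:310,290:410]
cv2.imwrite("pics/side5.png",cv2.resize(im,None,fx=6,fy=6))
plan([(.575,-.281,.2,0,3),(.45,-.281,.23,0),(.41,-.12,.24,-70),(.445,.035,.2,-87.7)],1,vmax=.045,wmax=8)
```

```text
t 11.75 p [ 0.5784 -0.2792  0.0843] yaw 0.1 tilt 0.09 open 0.0592 F [-0.2  0.1 -0.1] q [-0.53  0.36  1.51  0.    1.27 -0.53]
[0, -0.037, -0.002, -0.1, 0, 0, 1, 0, -0.036, -0.002, -0.1, 0.1, 0.1, 1, 0.001, -0.037, -0.001, -0.1, -0, 0, 1, -0, -0.01, -0.042, -0, -0, 0, 1, -0, -0.01, -0.042, -0, -0, 0, 1]
[-0, -0.01, -0.041, -0, -0, 0, 1, -0.018, -0.001, -0.004, -0, 7.8, -0, 1, -0.017, -0.001, -0.007, -0, 7.8, -0, 1, -0.016, -0.001, -0.01, -0, 7.7, -0, 1, -0.015, -0.002, -0.011, -0, 7.8, -0, 1]
[-0.013, -0.001, -0.013, -0, 7.8, -0, 1, -0.011, -0.001, -0.015, -0, 7.8, -0, 1, -0.009, -0.001, -0.016, -0, 7.7, -0, 1, -0.007, -0.001, -0.017, -0, 7.8, -0, 1, -0.004, -0.001, -0.018, -0, 7.8, -0, 1]
[-0.022, 0.01, -0.033, -0, 4.4, -0, 1, -0.018, 0.01, -0.035, -0, 4.4, -0, 1, -0.017, 0.01, -0.037, -0, 4.5, -0, 1, -0.013, 0.01, -0.037, -0, 4.4, -0, 1, 0, 0, 0, 0, 0, 0, 1]
end [0.4451 0.0349 0.1998] -87.7
```

View pics/side5.png

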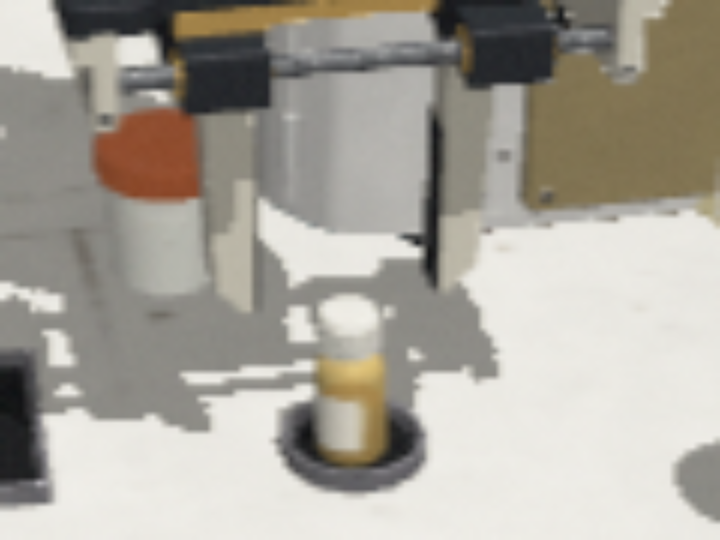

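Emit:
{"name": "carry_out", "arguments": {"motion": [0,-0.037,0,0,0,0,1,0,-0.036,-0.002,0,0,0,1,0,-0.037,-0.001,0,0,0,1,0,-0.01,-0.042,0,0,0,1,0,-0.01,-0.042,0,0,0,1]}}

```text
t: 12.3
tool_pos: [0.4945, -0.2802, 0.2242]
orientation: [-1.208, 1.199, -1.211]
force: [0.4, -0.7, -0.3]
opening: 0.0919
```

Emit:
{"name": "carry_out", "arguments": {"motion": [0,-0.01,-0.041,0,0,0,1,-0.018,-0.001,-0.004,0,7.8,0,1,-0.017,-0.001,-0.007,0,7.8,0,1,-0.016,-0.001,-0.01,0,7.7,0,1,-0.015,-0.002,-0.011,0,7.8,0,1]}}

```text
t: 12.8
tool_pos: [0.4304, -0.2099, 0.2431]
orientation: [-0.882, 1.592, -1.62]
force: [0.3, -0.5, 0.4]
opening: 0.0928
```

```bash
cat >> h.py <<'E'
def snap(tag,box=None,f=1,n="top"):
    im=imaging.read_camera(n)
    if box: im=im[box[1]:box[3],box[0]:box[2]]
    cv2.imwrite(f"pics/{tag}.png",cv2.resize(im,None,fx=f,fy=f,interpolation=cv2.INTER_CUBIC))
E
python3 - <<'E'
from h import *
st()
snap("top6")
plan([(.41,-.12,.24,-70),(.445,.035,.2,-87.7)],1,vmax=.035,wmax=8)
print(proj("top",[[.5815,-.281,.003],[.5815,-.281,.058]]))
E
```

```text
t 12.8 p [ 0.4304 -0.2099  0.2431] yaw -32.1 tilt 0.97 open 0.0928 F [ 0.3 -0.5  0.4] q [-0.56 -0.22  1.82 -0.    1.53 -0.  ]
[-0.013, 0.001, -0.013, -0.2, 7.5, -0.1, 1, -0.01, 0, -0.014, -0.2, 7.5, -0, 1, -0.009, 0.001, -0.016, -0.1, 7.4, -0.1, 1, -0.007, 0, -0.017, -0.2, 7.5, -0.1, 1, -0.004, 0.001, -0.017, -0.2, 7.5, -0.1, 1]
[-0.017, 0.008, -0.027, 0, 3.5, 0, 1, -0.016, 0.008, -0.028, 0, 3.6, 0, 1, -0.014, 0.008, -0.028, 0, 3.5, 0, 1, -0.012, 0.008, -0.03, -0, 3.5, 0, 1, -0.01, 0.008, -0.03, -0, 3.6, 0, 1]
end [0.4451 0.035  0.1999] -87.7
[[363.62645528 221.99574054]
 [365.73938708 220.05107677]]
```

View pics/top6.png

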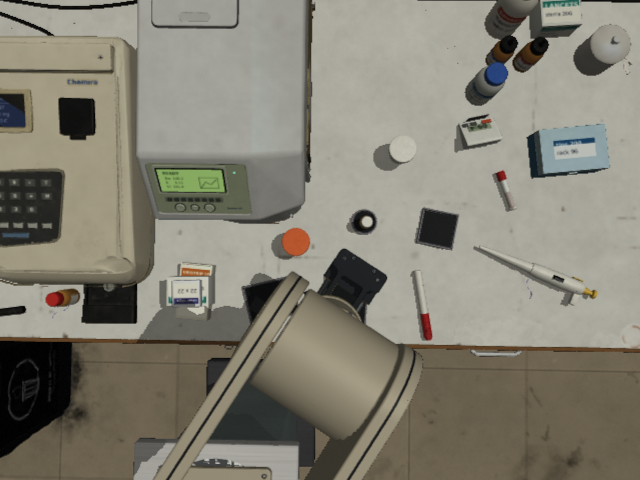

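Run:
```python
from h import *
im=cv2.imread("pics/top6.png")
cv2.imwrite("pics/top6c.png",cv2.resize(im[255:330,155:225],None,fx=8,fy=8,interpolation=cv2.INTER_CUBIC))
cv2.imwrite("pics/top6d.png",cv2.resize(im[195:250,335:395],None,fx=8,fy=8,interpolation=cv2.INTER_CUBIC))
```

```text
(no output)
```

View pics/top6c.png

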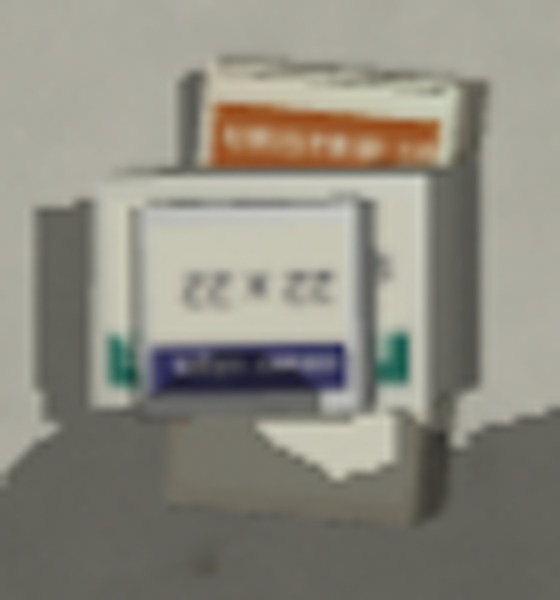

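View pics/top6d.png

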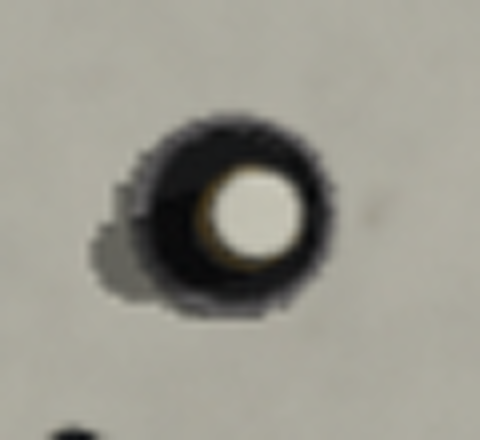

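Emit:
{"name": "carry_out", "arguments": {"motion": [-0.013,0.001,-0.013,-0.2,7.5,-0.1,1,-0.01,0,-0.014,-0.2,7.5,0,1,-0.009,0.001,-0.016,-0.1,7.4,-0.1,1,-0.007,0,-0.017,-0.2,7.5,-0.1,1,-0.004,0.001,-0.017,-0.2,7.5,-0.1,1]}}

```text
t: 13.35
tool_pos: [0.4103, -0.1193, 0.2412]
orientation: [-0.341, 2.036, -2.042]
force: [1.1, -0.0, 0.4]
opening: 0.0928
```

Emit:
{"name": "carry_out", "arguments": {"motion": [-0.017,0.008,-0.027,0,3.5,0,1,-0.016,0.008,-0.028,0,3.6,0,1,-0.014,0.008,-0.028,0,3.5,0,1,-0.012,0.008,-0.02,0,3.5,0,1,0,0,0,0,0,0,1]}}

```text
t: 13.85
tool_pos: [0.4445, -0.0011, 0.2096]
orientation: [-0.081, 2.17, -2.18]
force: [-0.7, 0.4, -0.2]
opening: 0.093
```

Run:
```python
from h import *
st(); print(at("top",[[186,292.9]],.111))
plan([(.4455,.035,.17,-88,2),(.4455,.035,.15,-88,2)],1)
```

```text
t 13.85 p [ 0.4445 -0.0011  0.2096] yaw -85.2 tilt 0.56 open 0.093 F [-0.7  0.4 -0.2] q [-0.12 -0.3   1.94 -0.    1.49  1.37]
[[0.4456664  0.03479397 0.111     ]]
[-0.002, 0.02, -0.018, -0.1, 1.4, -0.2, 1, -0.001, 0.019, -0.018, -0.2, 1.4, -0.3, 1, -0, 0.01, -0, 0, -0, 0, 1, -0, 0.01, -0, 0, -0, 0, 1, 0, 0, 0, 0, 0, 0, 1]
end [0.4453 0.0349 0.1505] -88.0
```

Emit:
{"name": "carry_out", "arguments": {"motion": [-0.002,0.01,-0.018,-0.1,1.4,-0.2,1,-0.001,0.019,-0.018,-0.2,1.4,-0.3,1,0,0.01,0,0,0,0,1,0,0.005,0,0,0,0,1,0,0,0,0,0,0,1]}}

```text
t: 14.35
tool_pos: [0.4466, 0.0326, 0.1661]
orientation: [-0.047, 2.194, -2.199]
force: [0.2, -0.6, 0.3]
opening: 0.0931
```

Run:
```python
from h import *
st()
plan([(.4455,.035,.122,-88.5,4)],1)
```

```text
t 14.35 p [0.4466 0.0326 0.1661] yaw -87.4 tilt 0.21 open 0.0931 F [ 0.2 -0.6  0.3] q [-0.04 -0.25  1.99 -0.    1.4   1.49]
[0, 0.011, -0.001, -0, 0.3, -0, 1, 0.001, 0.011, -0, -0.1, 0.3, -0.1, 1, -0, 0.011, -0.001, 0, 0.2, -0, 1, 0, 0.011, -0, -0, 0.3, -0.1, 1, 0, 0, 0, 0, 0, 0, 1]
end [0.4456 0.0345 0.1221] -88.5
```

Emit:
{"name": "carry_out", "arguments": {"motion": [0,0.011,-0.001,0,0.3,0,1,0.001,0.011,0,0,0.3,0,1,0,0.011,-0.001,0,0.2,0,1,0,0.009,0,0,0.3,0,1,0,0,0,0,0,0,1]}}

```text
t: 14.85
tool_pos: [0.4464, 0.0322, 0.1219]
orientation: [-0.021, 2.204, -2.21]
force: [-0.5, -0.7, -0.1]
opening: 0.0931
```

Run:
```python
from h import *
st()
plan([(.4455,.035,.1195,-88.5,3)],1)
snap("side7",(220,140,340,240),6,"side")
```

```text
t 14.85 p [0.4464 0.0322 0.1219] yaw -88.6 tilt 0.35 open 0.0931 F [-0.5 -0.7 -0.1] q [-0.04 -0.21  2.04 -0.    1.31  1.51]
[0, 0.001, -0.001, -0.1, -0, -0.1, 1, 0.001, 0.001, -0.001, -0, -0.1, -0.1, 1, -0, 0, -0.001, -0.1, -0, -0.1, 1, 0, 0, 0, 0, 0, 0, 1, 0, 0, 0, 0, 0, 0, 1]
end [0.4453 0.0352 0.1199] -88.5
```

View pics/side7.png

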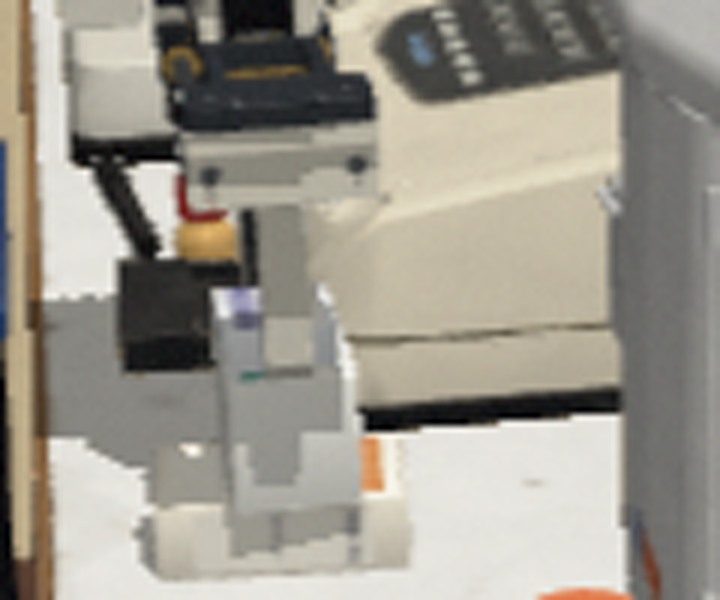

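Emit:
{"name": "carry_out", "arguments": {"motion": [0,0.001,-0.001,0,0,0,0.5,0,0.001,-0.001,0,0,0,0.3,0,0,-0.001,0,0,0,0.1,0,0,0,0,0,0,0,0,0,0,0,0,0,-0.2], "squeeze": 12}}

```text
t: 15.4
tool_pos: [0.4477, 0.0357, 0.1219]
orientation: [-0.018, 2.201, -2.208]
force: [-0.3, 0.1, 0.1]
opening: 0.0576
```

Emit:
{"name": "carry_out", "arguments": {"motion": [0,0,0,0,0,0,-1,0,0,0,0,0,0,-1,0,0,0,0,0,0,-1,0,0,0,0,0,0,-1,0,0,0,0,0,0,-1]}}

```text
t: 15.9
tool_pos: [0.448, 0.0356, 0.1222]
orientation: [-0.018, 2.201, -2.208]
force: [-0.1, 0.9, -0.9]
opening: 0.0481
```

Run:
```python
from h import *
st()
P,r=pose(); plan([(P[0],P[1],P[2]+.06,-88.5,5),(.40,-.12,.2,-95),(.42,-.27,.2,-100)],-1,vmax=.035)
```

```text
t 15.9 p [0.448  0.0356 0.1222] yaw -88.6 tilt 0.54 open 0.0481 F [-0.1  0.9 -0.9] q [-0.03 -0.21  2.03 -0.    1.31  1.51]
[-0, -0.012, 0, -0, -0, -0.1, -1, -0, -0.012, 0, -0.1, -0, -0.1, -1, -0, -0.012, 0, -0, -0, -0.1, -1, -0, -0.012, 0, -0, -0.1, -0.1, -1, -0, -0.012, 0, -0.1, 0, -0.1, -1]
[0.01, -0.004, 0.031, 0, 1.3, -0, -1, 0.01, -0.003, 0.031, 0, 1.3, -0, -1, 0.009, -0.004, 0.031, 0, 1.3, -0, -1, 0.008, -0.003, 0.032, 0, 1.3, -0, -1, 0.008, -0.004, 0.032, 0, 1.3, -0, -1]
[-0.007, 0, 0.029, 0, 1, -0, -1, -0.007, 0, 0.03, 0, 1, -0, -1, -0.007, 0, 0.029, 0, 1, -0, -1, -0.009, 0, 0.029, 0, 1, -0, -1, -0.008, 0, 0.029, 0, 1, -0, -1]
end [ 0.4197 -0.27    0.2001] -100.0
```

Emit:
{"name": "carry_out", "arguments": {"motion": [0,-0.008,0,0,0,0,-1,0,-0.012,0,0,0,0,-1,0,-0.012,0,0,0,0,-1,0,-0.014,0,0,0,0,-1,0,-0.014,0,0,0,0,-1]}}

```text
t: 16.4
tool_pos: [0.4464, 0.0358, 0.1859]
orientation: [-0.02, 2.202, -2.209]
force: [-0.2, 0.2, -0.5]
opening: 0.0475
```

Emit:
{"name": "carry_out", "arguments": {"motion": [0.01,-0.004,0.025,0,1.3,0,-1,0.01,-0.003,0.031,0,1.3,0,-1,0.009,-0.004,0.031,0,1.3,0,-1,0.008,-0.003,0.032,0,1.3,0,-1,0.008,-0.004,0.032,0,1.3,0,-1]}}

```text
t: 16.9
tool_pos: [0.4003, -0.116, 0.2146]
orientation: [-0.114, -2.183, 2.192]
force: [0.2, -0.1, -0.5]
opening: 0.0474
```

Run:
```python
from h import *
st()
plan([(.41,-.27,.2,-99),(.571,-.423,.15,-100.6),(.571,-.423,.1,-100.6,3)],-1,vmax=.035)
snap("side8",None,1,"side")
```

```text
t 16.9 p [ 0.4003 -0.116   0.2146] yaw -94.8 tilt 1.14 open 0.0474 F [ 0.2 -0.1 -0.5] q [-0.41 -0.4   2.01  0.    1.51  1.25]
[-0.004, 0.003, 0.031, -0, 0.8, -0.2, -1, -0.005, 0.003, 0.03, -0, 0.9, -0.3, -1, -0.006, 0.003, 0.03, -0.1, 0.8, -0.2, -1, -0.006, 0.003, 0.031, 0, 0.8, -0.2, -1, -0.006, 0.003, 0.03, -0, 0.9, -0.2, -1]
[-0.037, 0.01, 0.025, -0, 0.3, -0, -1, -0.036, 0.01, 0.025, -0, 0.3, -0, -1, -0.037, 0.01, 0.025, -0, 0.3, -0, -1, -0.037, 0.01, 0.024, -0, 0.3, -0, -1, -0.037, 0.01, 0.025, -0, 0.4, -0, -1]
[-0, 0.017, -0, -0, -0, -0, -1, -0, 0.017, -0, -0, -0, -0, -1, -0, 0.016, -0, -0, -0, -0, -1, 0, 0, 0, 0, 0, 0, -1, 0, 0, 0, 0, 0, 0, -1]
end [ 0.5708 -0.4233  0.1004] -100.6
```

View pics/side8.png

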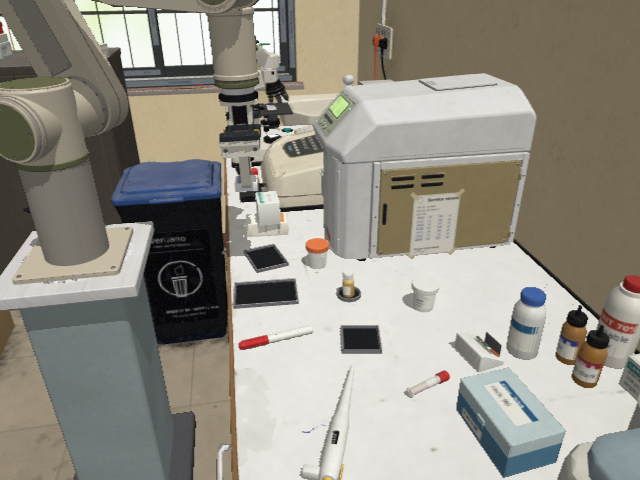

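Emit:
{"name": "carry_out", "arguments": {"motion": [-0.004,0.003,0.031,0,0.8,-0.2,-1,-0.005,0.003,0.03,0,0.9,-0.3,-1,-0.006,0.003,0.03,0,0.8,-0.2,-1,-0.006,0.003,0.031,0,0.8,-0.2,-1,-0.006,0.003,0.03,0,0.9,-0.2,-1]}}

```text
t: 17.45
tool_pos: [0.4103, -0.2802, 0.2107]
orientation: [-0.188, -2.131, 2.152]
force: [0.5, 0.6, 0.2]
opening: 0.0478
```

Emit:
{"name": "carry_out", "arguments": {"motion": [-0.03,0.01,0.025,0,0.3,0,-1,-0.036,0.01,0.025,0,0.3,0,-1,-0.037,0.01,0.025,0,0.3,0,-1,-0.035,0.01,0.022,0,0.3,0,-1,-0.02,0.01,0.01,0,0.4,0,-1]}}

```text
t: 17.95
tool_pos: [0.5531, -0.424, 0.1712]
orientation: [-0.232, -2.108, 2.144]
force: [0.6, 0.2, 0.4]
opening: 0.0481
```

Run:
```python
from h import *
st()
plan([(.571,-.423,.1,-100.6),(.571,-.423,.08,-100.6,2)],-1,vmax=.025)
```

```text
t 17.95 p [ 0.5531 -0.424   0.1712] yaw -101.4 tilt 1.48 open 0.0481 F [0.6 0.2 0.4] q [-0.73  0.4   1.29 -0.    1.42  1.04]
[-0.005, 0.024, -0.002, -0.3, -0.2, -0.4, -1, -0.006, 0.024, -0.002, -0.3, -0.3, -0.4, -1, -0.005, 0.023, -0.001, -0.3, -0.2, -0.4, -1, -0, 0.01, -0, 0, -0, -0, -1, -0, 0.01, -0, 0, -0, -0, -1]
end [ 0.5706 -0.423   0.0804] -100.6
```

Emit:
{"name": "carry_out", "arguments": {"motion": [-0.005,0.024,-0.002,-0.3,-0.2,-0.4,-1,-0.006,0.024,-0.002,-0.3,-0.3,-0.4,-1,-0.005,0.023,-0.001,-0.3,-0.2,-0.4,-1,0,0.01,0,0,0,0,-1,0,0,0,0,0,0,-1]}}

```text
t: 18.45
tool_pos: [0.5755, -0.4259, 0.091]
orientation: [-0.201, -2.124, 2.126]
force: [0.4, -0.3, -0.1]
opening: 0.0479
```

Run:
```python
from h import *
st()
plan([(.572,-.423,.05,-100.6,4)],-1,vmax=.025)
snap("side9",(290,250,430,360),5,"side")
```

```text
t 18.45 p [ 0.5755 -0.4259  0.091 ] yaw -100.7 tilt 0.16 open 0.0479 F [ 0.4 -0.3 -0.1] q [-0.71  0.54  1.26  0.    1.34  1.05]
[0.001, 0.01, -0.001, -0, -0, -0, -1, 0.001, 0.01, -0, -0, -0, -0.1, -1, 0.001, 0.011, -0.001, -0, -0.1, -0, -1, 0.001, 0.01, -0, -0, 0, -0.1, -1, 0, 0, 0, 0, 0, 0, -1]
end [ 0.572  -0.4233  0.05  ] -100.6
```

View pics/side9.png

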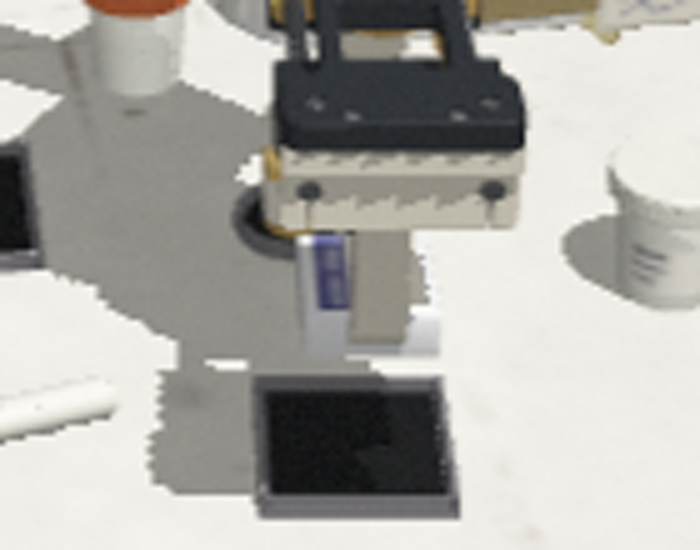

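Emit:
{"name": "carry_out", "arguments": {"motion": [0,0.01,-0.001,0,0,0,-1,0.001,0.01,0,0,0,0,-1,0,0.011,-0.001,0,0,0,-1,0.001,0.01,0,0,0,0,-1,0,0,0,0,0,0,-1]}}

```text
t: 19.0
tool_pos: [0.5755, -0.4253, 0.0533]
orientation: [-0.209, -2.122, 2.134]
force: [-0.8, 0.1, -0.6]
opening: 0.0479
```

Run:
```python
from h import *
st()
plan([(.573,-.4235,.034,-100.6,4)],-1,vmax=.025)
snap("side10",(290,250,430,360),5,"side")
```

```text
t 19.0 p [ 0.5755 -0.4253  0.0533] yaw -100.7 tilt 0.61 open 0.0479 F [-0.8  0.1 -0.6] q [-0.71  0.57  1.3   0.    1.27  1.05]
[0.001, 0.005, -0, -0.1, -0, -0.1, -1, 0, 0.005, -0.001, -0, -0, -0.2, -1, 0.001, 0.004, -0, -0.1, -0.1, -0.1, -1, 0.001, 0.005, -0, -0.1, 0, -0.2, -1, 0, 0, 0, 0, 0, 0, -1]
end [ 0.5729 -0.4238  0.0342] -100.6
```

View pics/side10.png

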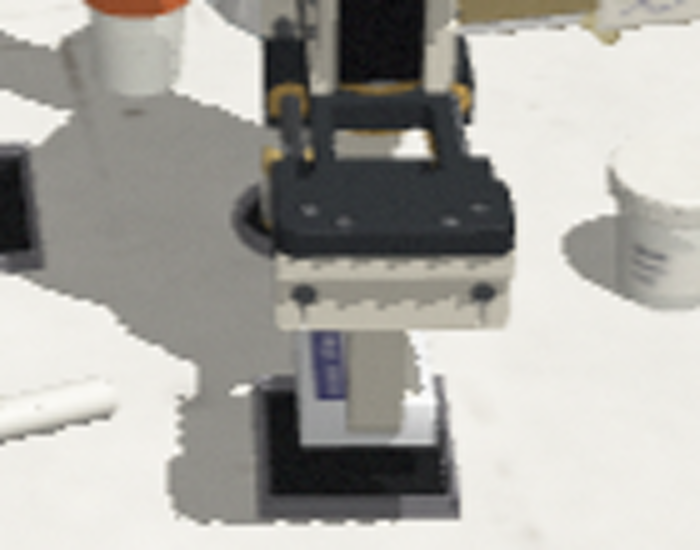

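Emit:
{"name": "carry_out", "arguments": {"motion": [0.001,0.005,0,-0.1,0,-0.1,-1,0.001,0.005,-0.001,0,0,-0.2,-1,0.001,0.004,0,-0.1,0,-0.1,-1,0.001,0.002,0,-0.1,0,-0.2,-1,0,0,0,0,0,0,-1]}}

```text
t: 19.55
tool_pos: [0.5724, -0.4243, 0.0377]
orientation: [-0.199, -2.123, 2.124]
force: [-0.0, 1.1, 0.5]
opening: 0.0477
```

Run:
```python
from h import *
st()
plan([(.572,-.4235,.033,-100.6,4)],-1,vmax=.025)
snap("side11",(290,250,430,360),5,"side")
```

```text
t 19.55 p [ 0.5724 -0.4243  0.0377] yaw -100.7 tilt 0.01 open 0.0477 F [-0.   1.1  0.5] q [-0.71  0.58  1.3   0.    1.26  1.05]
[0, 0.001, -0, -0, -0, -0, -1, 0, 0.001, -0, -0, -0.1, -0, -1, 0, 0.002, -0.001, -0, 0, -0, -1, 0.001, 0.001, 0, -0, -0, -0, -1, 0, 0, 0, 0, 0, 0, -1]
end [ 0.5716 -0.4231  0.0327] -100.6
```

View pics/side11.png

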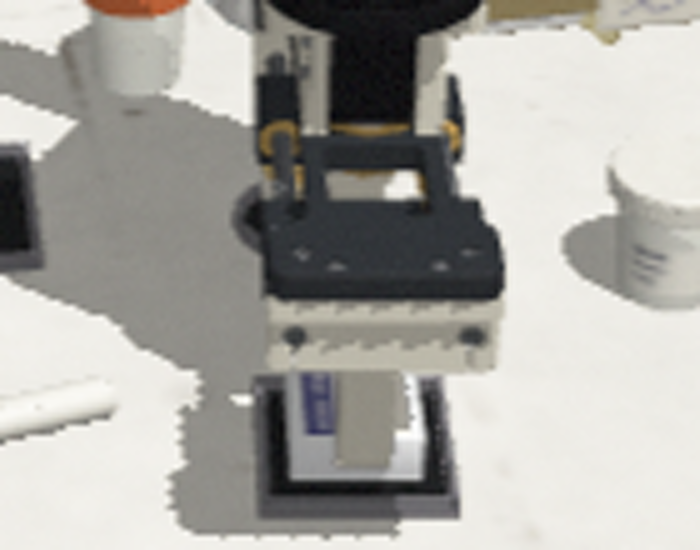

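Emit:
{"name": "carry_out", "arguments": {"motion": [0,0.001,-0.001,0,0,0,-1,0,0.001,-0.001,0,0,0,-1,0,0.002,-0.001,0,0,0,-1,0,0.001,0,0,0,0,-1,0,0,0,0,0,0,-1]}}

```text
t: 20.1
tool_pos: [0.5737, -0.4214, 0.0333]
orientation: [-0.201, -2.123, 2.125]
force: [0.4, 0.3, -0.2]
opening: 0.0481
```

Run:
```python
from h import *
st()
snap("side12",(290,250,430,360),5,"side")
```

```text
t 20.1 p [ 0.5737 -0.4214  0.0333] yaw -100.7 tilt 0.11 open 0.0481 F [ 0.4  0.3 -0.2] q [-0.71  0.59  1.31  0.    1.25  1.05]
```

View pics/side12.png

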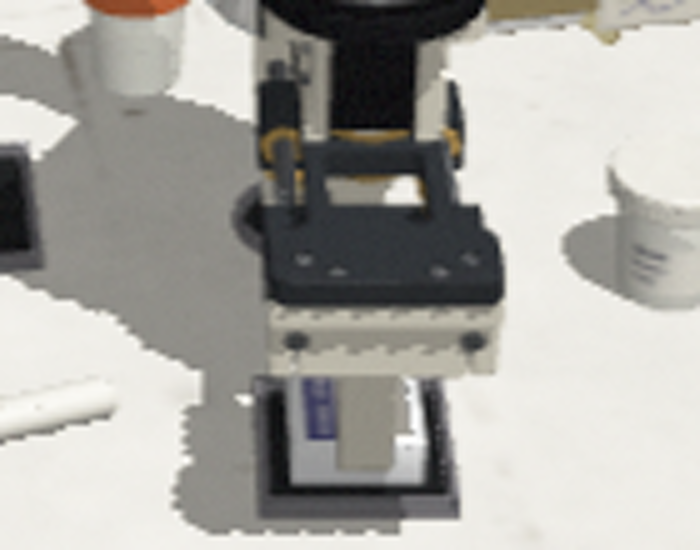

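Good. Touch down about 1 mm more, release, go up, check.

Emit:
{"name": "carry_out", "arguments": {"motion": [0.001,0.001,0,0,0,0,-1,0,0.001,0,0,0,0,-1,0,0,0,0,0,0,-1,0,0,0,0,0,0,0.15,0,0,0,0,0,0,0.25]}}

```text
t: 20.65
tool_pos: [0.573, -0.4217, 0.0324]
orientation: [-0.202, -2.123, 2.127]
force: [-0.3, -1.0, -0.4]
opening: 0.0562
```

Emit:
{"name": "carry_out", "arguments": {"motion": [0,0,0,0,0,0,0.5,0,0,0,0,0,0,0.5,0,-0.005,0,0,0,0,0.5,0,-0.02,0,0,0,0,0.5,0,-0.025,0,0,0,0,0.5]}}

```text
t: 21.15
tool_pos: [0.57, -0.4193, 0.0782]
orientation: [-0.193, -2.125, 2.117]
force: [0.0, 0.4, 0.3]
opening: 0.0697
```

Run:
```python
from h import *
st()
snap("side13",(290,250,430,360),5,"side")
plan([(.57,-.423,.18,-90,3),(.41,-.30,.22,-60),(.38,-.15,.22,-30),(.43,.03,.18,1)],1,vmax=.045,wmax=8)
```

```text
t 21.15 p [ 0.57   -0.4193  0.0782] yaw -100.7 tilt 0.35 open 0.0697 F [0.  0.4 0.3] q [-0.71  0.53  1.29  0.    1.32  1.05]
[0.001, -0.032, 0.001, -0, -3.6, -0, 1, 0, -0.032, 0.001, -0, -3.5, -0, 1, 0.001, -0.032, 0, -0, -3.6, -0, 1, 0.04, -0.01, -0.031, -0, -7.5, -0, 1, 0.036, -0.01, -0.035, -0, -7.5, -0, 1]
[0.03, -0.01, -0.04, -0, -7.5, -0, 1, 0.025, -0.01, -0.044, -0, -7.5, -0, 1, -0.012, -0, -0.036, -0, -7.5, -0, 1, -0.017, -0, -0.034, -0, -7.5, -0, 1, -0.021, -0, -0.032, -0, -7.5, 0, 1]
[-0.025, -0, -0.029, -0, -7.5, 0, 1, -0.036, 0.008, -0.009, -0, -6.2, 0, 1, -0.037, 0.008, -0.006, -0, -6.2, 0, 1, -0.038, 0.008, -0.001, -0, -6.2, 0, 1, -0.037, 0.008, 0.003, -0, -6.2, 0, 1]
[-0.037, 0.008, 0.006, -0, -6.2, 0, 1, 0, 0, 0, 0, 0, 0, 1, 0, 0, 0, 0, 0, 0, 1, 0, 0, 0, 0, 0, 0, 1, 0, 0, 0, 0, 0, 0, 1]
end [0.4297 0.0302 0.1799] 1.0
```

View pics/side13.png

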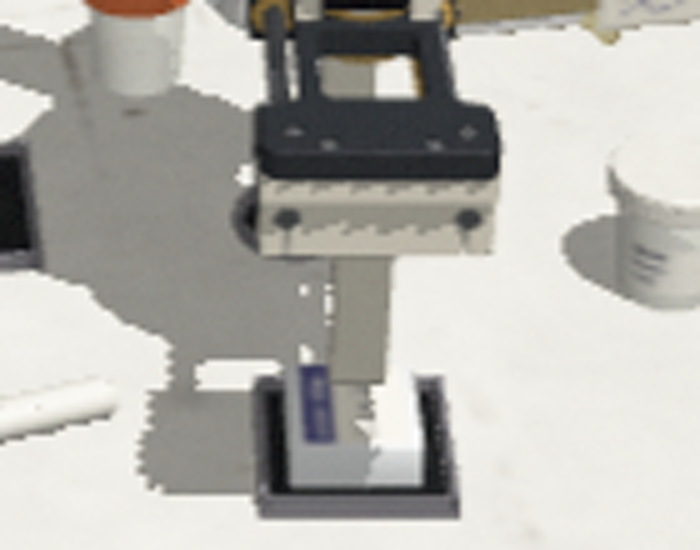

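Emit:
{"name": "carry_out", "arguments": {"motion": [0,-0.032,0.001,0,-3.6,0,1,0,-0.032,0.001,0,-3.5,0,1,0.001,-0.032,0,0,-3.6,0,1,0.04,-0.01,-0.031,0,-7.5,0,1,0.036,-0.01,-0.035,0,-7.5,0,1]}}

```text
t: 21.7
tool_pos: [0.494, -0.366, 0.2019]
orientation: [-0.285, 2.071, -2.076]
force: [-0.6, 0.3, 1.0]
opening: 0.0929
```

Emit:
{"name": "carry_out", "arguments": {"motion": [0.03,-0.01,-0.04,0,-7.5,0,1,0.025,-0.01,-0.044,0,-7.5,0,1,-0.012,0,-0.036,0,-7.5,0,1,-0.017,0,-0.034,0,-7.5,0,1,-0.021,0,-0.032,0,-7.5,0,1]}}

```text
t: 22.2
tool_pos: [0.3852, -0.1933, 0.2234]
orientation: [-0.846, 1.636, -1.658]
force: [0.6, -0.1, 1.1]
opening: 0.093
```

Run:
```python
from h import *
st()
im=imaging.read_camera("top")
cv2.imwrite("pics/top14.png",im)
cv2.imwrite("pics/top14c.png",cv2.resize(im[255:330,155:225],None,fx=8,fy=8,interpolation=cv2.INTER_CUBIC))
cv2.imwrite("pics/top14d.png",cv2.resize(im[195:265,400:475],None,fx=8,fy=8,interpolation=cv2.INTER_CUBIC))
plan([(.38,-.15,.22,-30),(.43,.03,.18,1)],1,vmax=.04,wmax=8)
```

```text
t 22.2 p [ 0.3852 -0.1933  0.2234] yaw -35.4 tilt 0.7 open 0.093 F [ 0.6 -0.1  1.1] q [-0.58 -0.35  1.96 -0.    1.52  0.04]
[-0.03, 0.003, -0.026, -0.5, -4.8, -0, 1, -0.036, 0.008, -0.009, -0, -6.2, -0, 1, -0.037, 0.008, -0.006, -0, -6.2, -0, 1, -0.037, 0.008, -0.001, -0, -6.2, 0, 1, -0.037, 0.008, 0.003, -0, -6.2, 0, 1]
[-0.037, 0.008, 0.007, -0, -6.2, 0, 1, 0, 0, 0, 0, 0, 0, 1, 0, 0, 0, 0, 0, 0, 1, 0, 0, 0, 0, 0, 0, 1, 0, 0, 0, 0, 0, 0, 1]
end [0.4304 0.03   0.1797] 1.0
```

View pics/top14c.png

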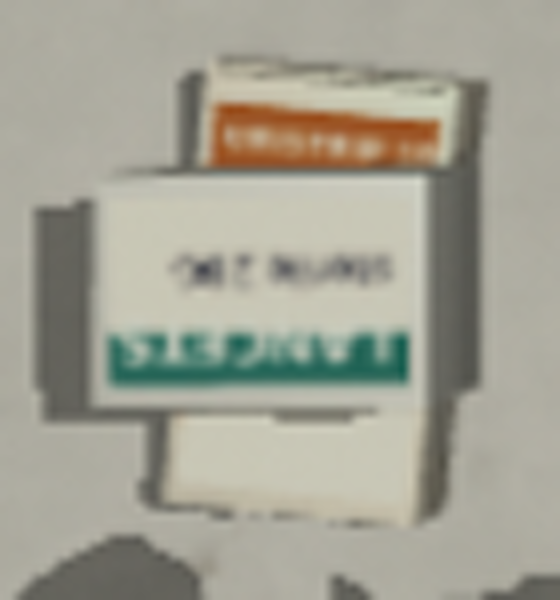

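View pics/top14d.png

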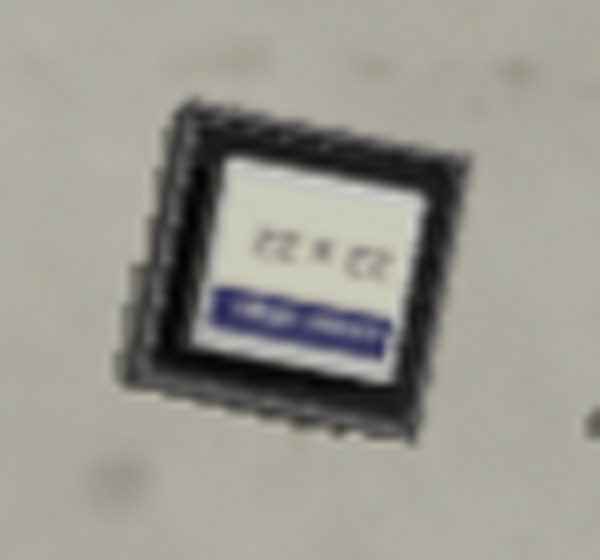

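Run:
```python
from h import *
print(at("top",[[187.5,290.9]],.093))
w=at("top",np.array([(97,178),(430,170),(432,408),(95,408)])/8+[154.56,254.56],.093)
for i in range(4):
    d=w[(i+1)%4]-w[i]; print(round(np.hypot(*d[:2]),4),round(np.degrees(np.arctan2(d[1],d[0])),1))
```

```text
[[0.44798506 0.03686147 0.093     ]]
0.0745 -87.7
0.0528 -178.2
0.0752 91.0
0.0511 1.0
```

Emit:
{"name": "carry_out", "arguments": {"motion": [-0.03,0.003,-0.026,-0.5,-4.8,0,1,-0.036,0.008,-0.009,0,-6.2,0,1,-0.037,0.008,-0.006,0,-6.2,0,1,-0.037,0.008,-0.001,0,-6.2,0,1,-0.037,0.002,0.003,0,-6.2,0,1]}}

```text
t: 22.75
tool_pos: [0.4199, -0.0022, 0.1953]
orientation: [-1.167, 1.257, -1.274]
force: [0.2, -0.5, -0.2]
opening: 0.0929
```

Run:
```python
from h import *
st()
plan([(.447,.037,.17,1.5,3)],1,vmax=.04,wmax=8)
```

```text
t 22.75 p [ 0.4199 -0.0022  0.1953] yaw -4.5 tilt 0.6 open 0.0929 F [ 0.2 -0.5 -0.2] q [-0.12 -0.37  2.02 -0.    1.48 -0.05]
[-0.014, 0.008, 0.008, -0.2, -2, 0.1, 1, -0.013, 0.009, 0.008, -0.2, -2, 0.1, 1, -0.013, 0.008, 0.009, -0.1, -2, 0, 1, 0, 0, 0, 0, 0, 0, 1, 0, 0, 0, 0, 0, 0, 1]
end [0.4468 0.0366 0.1703] 1.5
```

Emit:
{"name": "carry_out", "arguments": {"motion": [-0.014,0.008,0.008,-0.2,-2,0.1,1,-0.013,0.009,0.008,-0.2,-2,0.1,1,-0.01,0.008,0.009,-0.1,-2,0,1,0,0.005,0,0,0,0,1,0,0,0,0,0,0,1]}}

```text
t: 23.25
tool_pos: [0.4486, 0.0402, 0.1652]
orientation: [-1.225, 1.175, -1.181]
force: [-0.7, 0.3, 0.9]
opening: 0.0932
```

Run:
```python
from h import *
st()
plan([(.4475,.037,.128,1.5,4)],1,vmax=.04,wmax=8)
```

```text
t 23.25 p [0.4486 0.0402 0.1652] yaw 2.4 tilt 0.27 open 0.0932 F [-0.7  0.3  0.9] q [-0.02 -0.25  1.98  0.    1.4  -0.07]
[0.001, 0.009, -0, -0.1, 0.2, 0, 1, 0.001, 0.01, -0.001, -0, 0.2, 0, 1, 0, 0.009, 0, -0.1, 0.3, 0, 1, 0.001, 0.009, -0, -0.1, 0.2, 0, 1, 0, 0, 0, 0, 0, 0, 1]
end [0.4478 0.0371 0.1282] 1.5
```

Emit:
{"name": "carry_out", "arguments": {"motion": [0.001,0.009,0,-0.1,0.2,0,1,0.001,0.01,-0.001,0,0.2,0,1,0,0.009,0,-0.1,0.3,0,1,0.001,0.009,0,0,0.2,0,1,0,0,0,0,0,0,1]}}

```text
t: 23.75
tool_pos: [0.447, 0.0346, 0.1256]
orientation: [-1.217, 1.193, -1.197]
force: [-0.5, -0.3, -0.6]
opening: 0.0927
```

Run:
```python
from h import *
st()
plan([(.4475,.037,.1,1.5,3),(.4475,.037,.078,1.5,2)],1,vmax=.04,wmax=8)
snap("side15",(200,120,360,250),5,"side")
```

```text
t 23.75 p [0.447  0.0346 0.1256] yaw 1.1 tilt 0.12 open 0.0927 F [-0.5 -0.3 -0.6] q [-0.04 -0.21  2.03 -0.    1.32 -0.06]
[-0.001, 0.009, 0, -0, -0.1, 0, 1, -0.001, 0.008, 0, -0.1, -0.2, 0, 1, -0, 0.009, 0, -0, -0.1, 0, 1, -0, 0.011, 0, -0, -0, 0, 1, -0, 0.011, 0, -0, -0, 0, 1]
end [0.447  0.0366 0.0776] 1.5
```

View pics/side15.png

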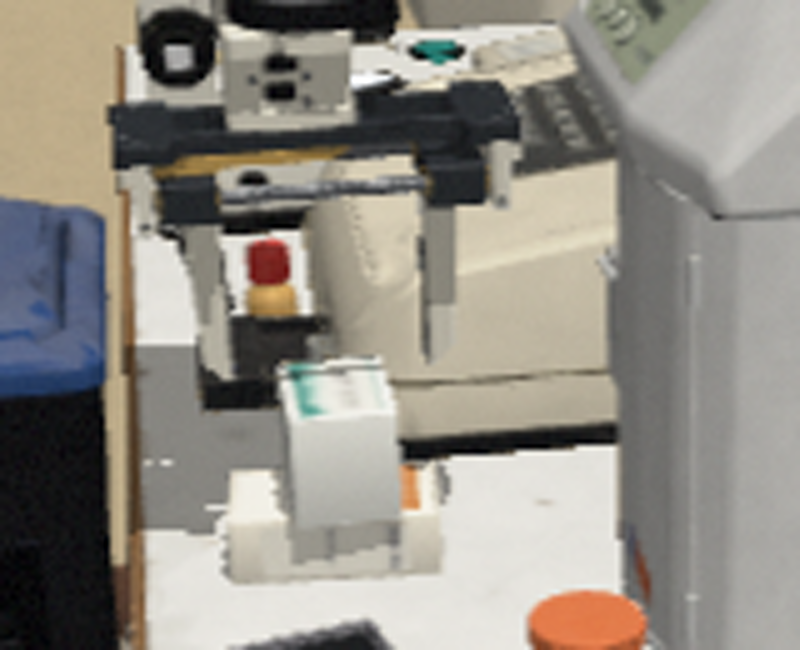

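Emit:
{"name": "carry_out", "arguments": {"motion": [-0.001,0.009,0,0,-0.1,0,1,-0.001,0.008,0,0,-0.2,0,1,0,0.009,0,0,-0.1,0,1,0,0.011,0,0,0,0,1,0,0.01,0,0,0,0,1]}}

```text
t: 24.3
tool_pos: [0.4492, 0.0368, 0.0776]
orientation: [-1.218, 1.184, -1.193]
force: [0.3, 0.1, -0.2]
opening: 0.0929
```

Run:
```python
from h import *
st()
plan([(.4475,.037,.077,1.5,2)],1,vmax=.04,wmax=8)
snap("side16",(200,120,360,250),5,"side")
```

```text
t 24.3 p [0.4492 0.0368 0.0776] yaw 1.5 tilt 0.39 open 0.0929 F [ 0.3  0.1 -0.2] q [-0.03 -0.15  2.07 -0.    1.21 -0.06]
[-0, 0, -0.001, -0.2, 0, 0, 1, -0, 0.001, -0.001, -0.2, 0, 0.1, 1, 0, 0, 0, 0, 0, 0, 1, 0, 0, 0, 0, 0, 0, 1, 0, 0, 0, 0, 0, 0, 1]
end [0.4472 0.0368 0.0766] 1.5
```

View pics/side16.png

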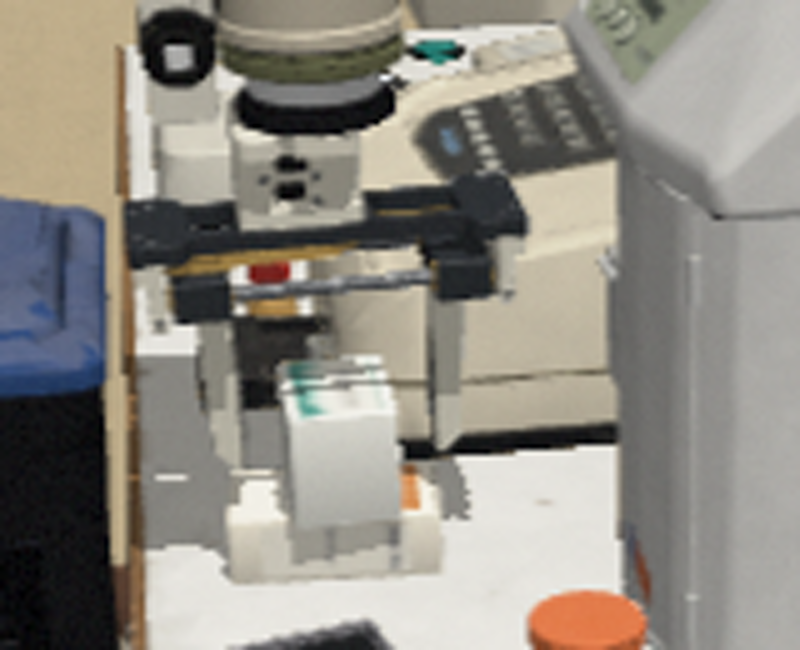

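Emit:
{"name": "carry_out", "arguments": {"motion": [0,0.001,-0.001,0,0,0,0.5,0,0,-0.001,0,0,0,0.4,0,0,0,0,0,0,0.25,0,0,0,0,0,0,0.15,0,0,0,0,0,0,-0.2], "squeeze": 15}}

```text
t: 24.85
tool_pos: [0.4456, 0.0368, 0.0743]
orientation: [-1.22, 1.187, -1.191]
force: [0.4, 0.3, -0.4]
opening: 0.0573
```

Emit:
{"name": "carry_out", "arguments": {"motion": [0,0,0,0,0,0,-1,0,0,0,0,0,0,-1,0,0,0,0,0,0,-1,0,0,0,0,0,0,-1,0,0,0,0,0,0,-1], "squeeze": 22}}

```text
t: 25.35
tool_pos: [0.446, 0.0368, 0.0749]
orientation: [-1.219, 1.186, -1.192]
force: [-0.0, 0.2, -0.3]
opening: 0.0519
```

Emit:
{"name": "carry_out", "arguments": {"motion": [0,-0.006,0,0,0,0,-1,0,-0.008,0,0,0,0,-1,0,-0.012,0,0,0,0,-1,0,-0.014,0,0,0,0,-1,0,-0.014,0,0,0,0,-1]}}

```text
t: 25.85
tool_pos: [0.4444, 0.0369, 0.1315]
orientation: [-1.222, 1.188, -1.19]
force: [-0.1, -0.6, -1.2]
opening: 0.0519
```

Run:
```python
from h import *
st()
plan([(.428,-.103,.14,15.2)],-1,vmax=.02,wmax=8)
snap("side17",(200,120,360,250),5,"side")
```

```text
t 25.85 p [0.4444 0.0369 0.1315] yaw 1.5 tilt 0.06 open 0.0519 F [-0.1 -0.6 -1.2] q [-0.03 -0.22  2.03 -0.    1.34 -0.06]
[0.02, -0.001, -0.003, -0, -2, 0, -1, 0.02, -0.001, -0.003, -0, -1.9, 0, -1, 0.019, -0.002, -0.005, -0, -2, 0, -1, 0.02, -0.001, -0.005, -0, -1.9, 0, -1, 0.019, -0.001, -0.005, -0, -2, 0, -1]
[0.019, -0.001, -0.006, -0, -1.9, 0, -1, 0.019, -0.001, -0.007, -0, -2, 0, -1, 0, 0, 0, 0, 0, 0, -1, 0, 0, 0, 0, 0, 0, -1, 0, 0, 0, 0, 0, 0, -1]
end [ 0.4281 -0.1027  0.1395] 15.2
```

View pics/side17.png

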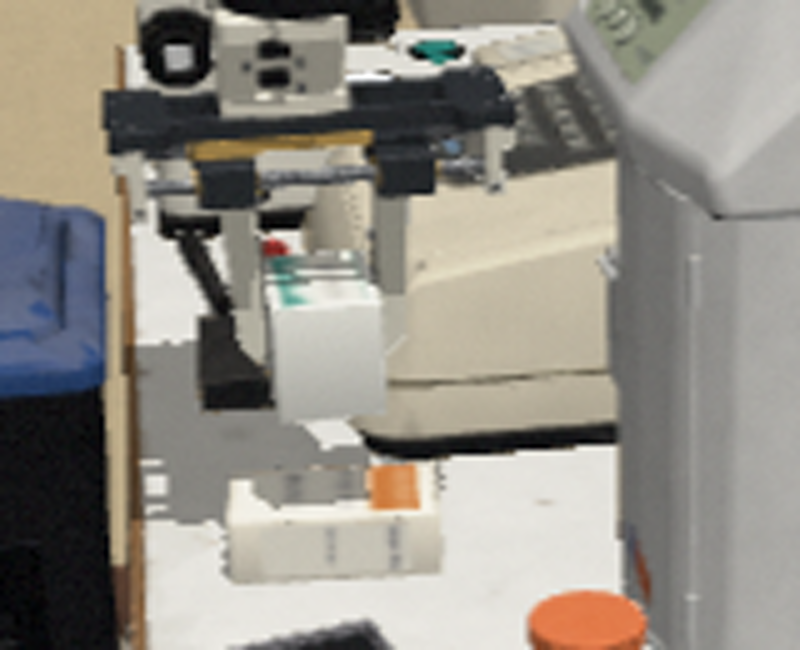

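Emit:
{"name": "carry_out", "arguments": {"motion": [0.02,0,-0.003,0,-2,0,-1,0.02,0,-0.003,0,-1.9,0,-1,0.019,-0.001,-0.005,0,-2,0,-1,0.02,0,-0.005,0,-1.9,0,-1,0.019,0,-0.005,0,-2,0,-1]}}

```text
t: 26.4
tool_pos: [0.4373, -0.0642, 0.141]
orientation: [-1.293, 1.043, -1.063]
force: [-0.4, -0.7, -1.2]
opening: 0.0524
```

Emit:
{"name": "carry_out", "arguments": {"motion": [0.019,0,-0.006,0,-1.9,0,-1,0.015,0,-0.005,0,-2,0,-1,0,0,0,0,0,0,-1,0,0,0,0,0,0,-1,0,0,0,0,0,0,-1]}}

```text
t: 26.9
tool_pos: [0.4347, -0.1031, 0.1438]
orientation: [-1.318, 0.989, -1.016]
force: [-0.3, 0.7, -0.3]
opening: 0.0519
```

Run:
```python
from h import *
st()
plan([(.428,-.103,.09,15.2,4)],-1,vmax=.02,wmax=8)
snap("side18",(210,160,350,280),5,"side")
```

```text
t 26.9 p [ 0.4347 -0.1031  0.1438] yaw 15.8 tilt 1.04 open 0.0519 F [-0.3  0.7 -0.3] q [-0.35 -0.25  2.03  0.    1.35 -0.63]
[-0.001, 0.013, -0.002, -0.2, 0.1, 0.1, -1, -0, 0.014, -0.002, -0.3, 0.2, 0.1, -1, -0.001, 0.013, -0.001, -0.2, 0.1, 0.1, -1, -0, 0.014, -0.002, -0.2, 0.2, 0.1, -1, 0, 0, 0, 0, 0, 0, -1]
end [ 0.428  -0.1032  0.0897] 15.2
```

View pics/side18.png

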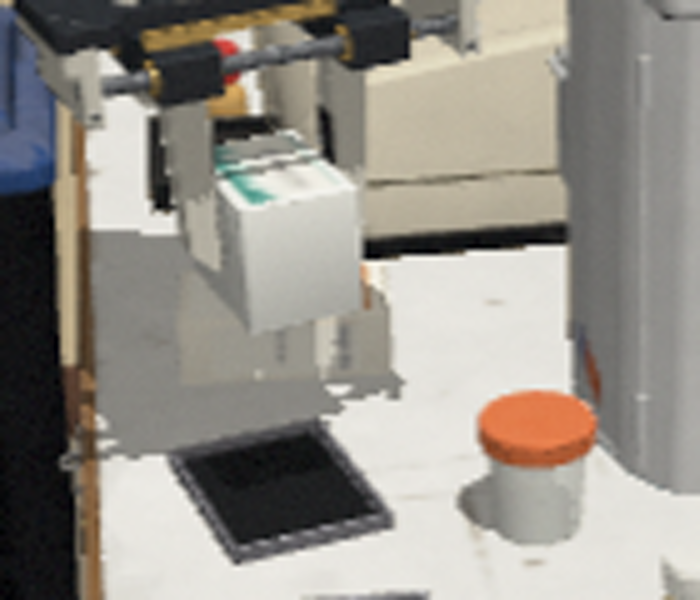

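Emit:
{"name": "carry_out", "arguments": {"motion": [-0.001,0.013,-0.002,-0.2,0.1,0.1,-1,0,0.014,-0.002,-0.3,0.2,0.1,-1,-0.001,0.013,-0.001,-0.2,0.1,0.1,-1,0,0.014,-0.002,-0.2,0.2,0.1,-1,0,0,0,0,0,0,-1]}}

```text
t: 27.45
tool_pos: [0.4264, -0.1006, 0.0835]
orientation: [-1.325, 1.013, -1.008]
force: [-1.1, -0.6, -0.5]
opening: 0.0516
```

Run:
```python
from h import *
st()
plan([(.428,-.103,.062,15.2,4)],-1,vmax=.02,wmax=8)
snap("side19",(210,160,350,280),5,"side")
```

```text
t 27.45 p [ 0.4264 -0.1006  0.0835] yaw 15.3 tilt 0.18 open 0.0516 F [-1.1 -0.6 -0.5] q [-0.35 -0.18  2.09  0.    1.24 -0.62]
[0.001, 0.005, 0, 0, 0, -0, -1, 0, 0.006, 0, 0.1, 0, -0.1, -1, 0.001, 0.005, 0.001, 0, 0.1, 0, -1, 0.001, 0.005, -0, 0, -0, -0, -1, 0, 0, 0, 0, 0, 0, -1]
end [ 0.4281 -0.1032  0.0625] 15.2
```

View pics/side19.png

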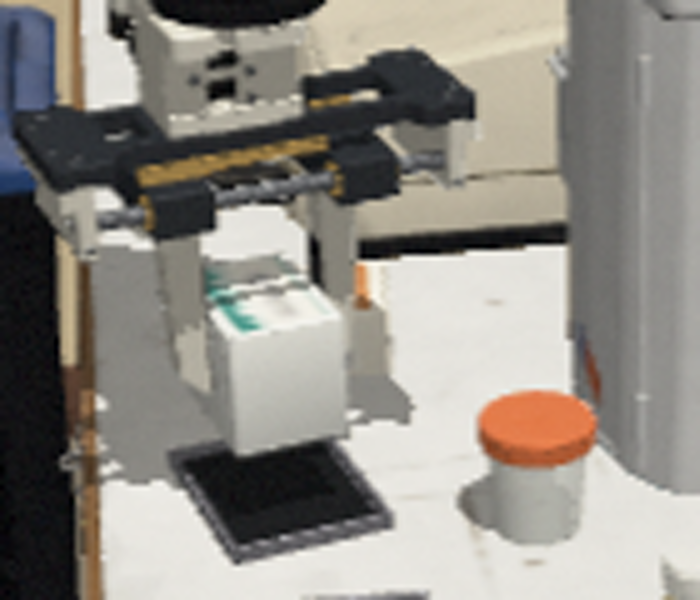

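Emit:
{"name": "carry_out", "arguments": {"motion": [0.001,0.005,0,0,0,0,-1,0,0.006,0,0,0,0,-1,0.001,0.005,0.001,0,0,0,-1,0.001,0.005,0,0,0,0,-1,0,0,0,0,0,0,-1]}}

```text
t: 28.0
tool_pos: [0.43, -0.1042, 0.0629]
orientation: [-1.323, 1.01, -1.011]
force: [-0.7, -0.4, -0.7]
opening: 0.0518
```

Run:
```python
from h import *
st()
plan([(.428,-.103,.048,15.2,4)],-1,vmax=.02,wmax=8)
snap("side20",(210,160,350,280),5,"side")
```

```text
t 28.0 p [ 0.43   -0.1042  0.0629] yaw 15.3 tilt 0.03 open 0.0518 F [-0.7 -0.4 -0.7] q [-0.35 -0.14  2.09  0.    1.19 -0.62]
[-0, 0.004, -0, -0, 0, 0, -1, -0.001, 0.003, -0.001, -0, 0, 0, -1, -0, 0.004, -0, -0, 0.1, 0, -1, -0.001, 0.004, -0.001, -0, -0, 0, -1, 0, 0, 0, 0, 0, 0, -1]
end [ 0.4276 -0.1028  0.0479] 15.2
```

View pics/side20.png

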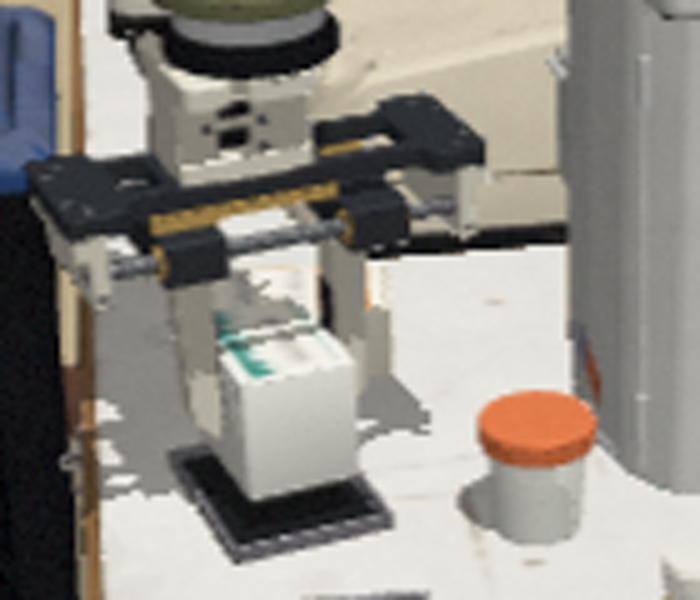

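Emit:
{"name": "carry_out", "arguments": {"motion": [0,0.004,0,0,0,0,-1,-0.001,0.003,-0.001,0,0,0,-1,0,0.004,0,0,0,0,-1,0,0.004,-0.001,0,0,0,-1,0,0,0,0,0,0,-1]}}

```text
t: 28.55
tool_pos: [0.4284, -0.1039, 0.0476]
orientation: [-1.323, 1.009, -1.012]
force: [-0.2, 0.1, -1.0]
opening: 0.0519
```

Run:
```python
from h import *
st()
plan([(.428,-.103,.0435,15.2,4)],-1,vmax=.02,wmax=8)
snap("side21",(210,160,350,280),5,"side")
```

```text
t 28.55 p [ 0.4284 -0.1039  0.0476] yaw 15.3 tilt 0.12 open 0.0519 F [-0.2  0.1 -1. ] q [-0.35 -0.12  2.11  0.    1.16 -0.62]
[-0, 0.001, -0, -0, 0, 0, -1, -0, 0.001, -0, -0.1, 0, 0, -1, -0.001, 0.001, -0, 0, 0.1, 0, -1, 0, 0.001, -0, -0, -0, 0.1, -1, 0, 0, 0, 0, 0, 0, -1]
end [ 0.4281 -0.1029  0.0436] 15.2
```

View pics/side21.png

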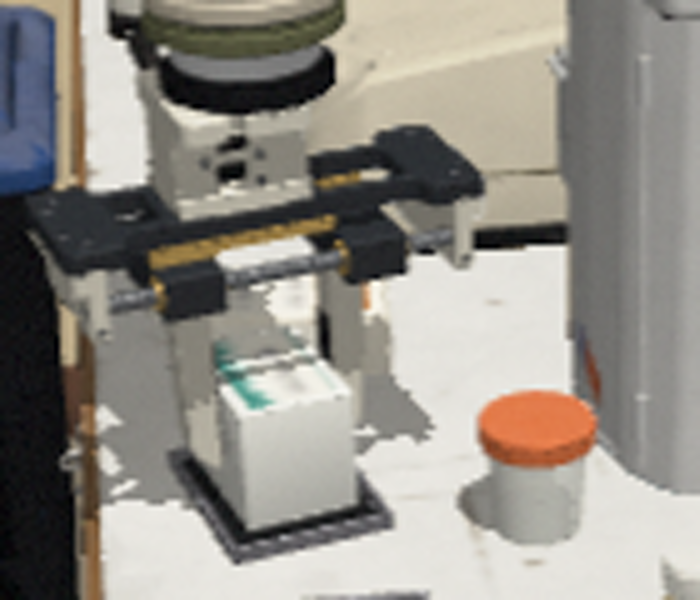

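Emit:
{"name": "carry_out", "arguments": {"motion": [-0.001,0.001,0,0,0,0,-1,0,0.002,0,0,0,0,-1,0,0.001,0,0,0,0,-1,0,0.001,0,0,0,0,-1,0,0,0,0,0,0,-1]}}

```text
t: 29.1
tool_pos: [0.4287, -0.103, 0.0429]
orientation: [-1.322, 1.008, -1.013]
force: [0.9, 0.4, -0.8]
opening: 0.052
```

Run:
```python
from h import *
st()
snap("side22",(210,160,350,280),5,"side")
```

```text
t 29.1 p [ 0.4287 -0.103   0.0429] yaw 15.3 tilt 0.19 open 0.052 F [ 0.9  0.4 -0.8] q [-0.35 -0.12  2.11  0.    1.14 -0.62]
```

View pics/side22.png

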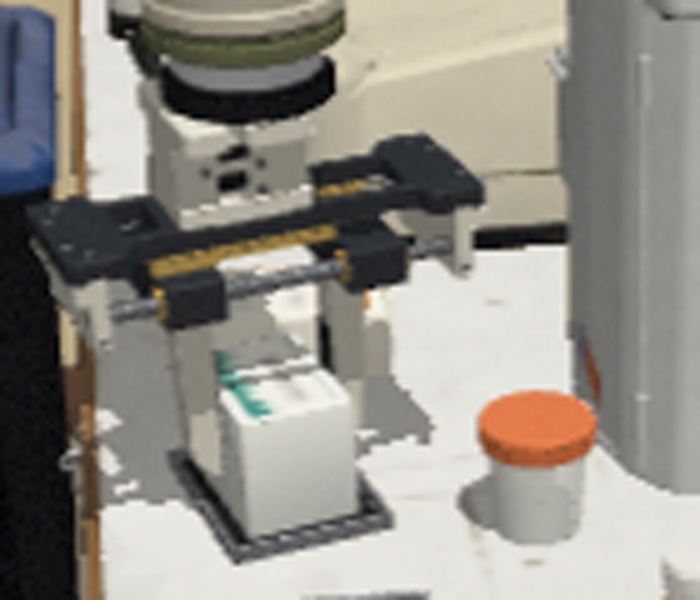

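Emit:
{"name": "carry_out", "arguments": {"motion": [0,0.001,0,0,0,0,-1,0,0,0,0,0,0,-1,0,0,0,0,0,0,0.2,0,0,0,0,0,0,0.4,0,0,0,0,0,0,0.6]}}

```text
t: 29.65
tool_pos: [0.4296, -0.1034, 0.0431]
orientation: [-1.322, 1.007, -1.014]
force: [-0.3, 0.4, -0.2]
opening: 0.0671
```

Emit:
{"name": "carry_out", "arguments": {"motion": [0,0,0,0,0,0,0.7,0,-0.005,0,0,0,0,0.7,0,-0.015,0,0,0,0,0.8,0,-0.025,0,0,0,0,0.8,0,-0.025,0,0,0,0,0.8]}}

```text
t: 30.15
tool_pos: [0.4258, -0.1021, 0.1116]
orientation: [-1.324, 1.014, -1.008]
force: [-0.4, -0.3, 0.4]
opening: 0.084
```

Run:
```python
from h import *
st()
snap("side23",(210,160,350,280),5,"side")
P=pose()[0]
plan([(P[0],P[1],.16,15,2),(.40,-.13,.2,-20,4),(.37,-.20,.2,-60)],1,vmax=.04,wmax=8)
```

```text
t 30.15 p [ 0.4258 -0.1021  0.1116] yaw 15.3 tilt 0.22 open 0.084 F [-0.4 -0.3  0.4] q [-0.35 -0.22  2.06  0.    1.3  -0.62]
[0, -0.022, 0, -0.1, 0.1, 0, 1, 0, -0.022, 0, -0, 0.2, 0.1, 1, 0.005, -0.01, -0.009, 0, 8.7, -0, 1, 0.006, -0.01, -0.007, 0, 8.8, -0, 1, 0.007, -0.01, -0.007, 0, 8.7, -0, 1]
[0.008, -0.01, -0.006, 0, 8.8, -0, 1, 0.015, 0, -0.001, 0, 8, -0, 1, 0.015, 0, 0.002, 0, 8, -0, 1, 0.015, 0, 0.003, 0, 8, -0, 1, 0.014, 0, 0.005, 0, 8, -0, 1]
[0.014, 0, 0.008, 0, 8, -0, 1, 0, 0, 0, 0, 0, 0, 1, 0, 0, 0, 0, 0, 0, 1, 0, 0, 0, 0, 0, 0, 1, 0, 0, 0, 0, 0, 0, 1]
end [ 0.3698 -0.2004  0.2002] -60.0
```

View pics/side23.png

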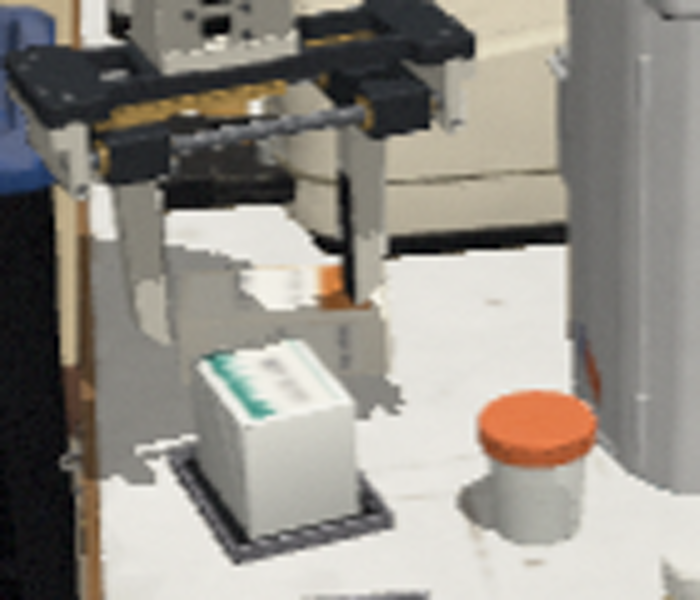

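Emit:
{"name": "carry_out", "arguments": {"motion": [0,-0.022,0,0,0.1,0,1,0,-0.022,0,0,0.2,0,1,0.005,-0.01,-0.009,0,8.5,0,1,0.006,-0.01,-0.007,0,8.5,0,1,0.007,-0.01,-0.007,0,8.5,0,1]}}

```text
t: 30.7
tool_pos: [0.4075, -0.1235, 0.1955]
orientation: [-1.109, 1.344, -1.352]
force: [-0.5, -0.2, 0.8]
opening: 0.0931
```

Emit:
{"name": "carry_out", "arguments": {"motion": [0.008,-0.01,-0.006,0,8.5,0,1,0.015,0,-0.001,0,8,0,1,0.015,0,0.002,0,8,0,1,0.015,0,0.003,0,8,0,1,0.014,0,0.005,0,8,0,1]}}

```text
t: 31.2
tool_pos: [0.3761, -0.1876, 0.21]
orientation: [-0.611, 1.838, -1.853]
force: [0.6, 0.0, -1.1]
opening: 0.0928
```

Emit:
{"name": "carry_out", "arguments": {"motion": [0.02,0,0.025,0,8,0,1,0.015,0,0.025,0,8,0,1,0.012,0,0.025,0,8,0,1,0,0,0,0,5,0,1,0,0,0,0,0,0,1]}}

```text
t: 31.7
tool_pos: [0.3705, -0.2816, 0.212]
orientation: [-0.11, 2.148, -2.164]
force: [0.2, 0.9, 0.1]
opening: 0.0926
```

Run:
```python
from h import *
st()
im=imaging.read_camera("top")
cv2.imwrite("pics/top24.png",im)
cv2.imwrite("pics/top24c.png",cv2.resize(im[255:330,155:225],None,fx=8,fy=8,interpolation=cv2.INTER_CUBIC))
```

```text
t 31.7 p [ 0.3705 -0.2816  0.212 ] yaw -83.4 tilt 0.85 open 0.0926 F [0.2 0.9 0.1] q [-0.76 -0.24  1.9   0.    1.48  0.69]
```

View pics/top24.png

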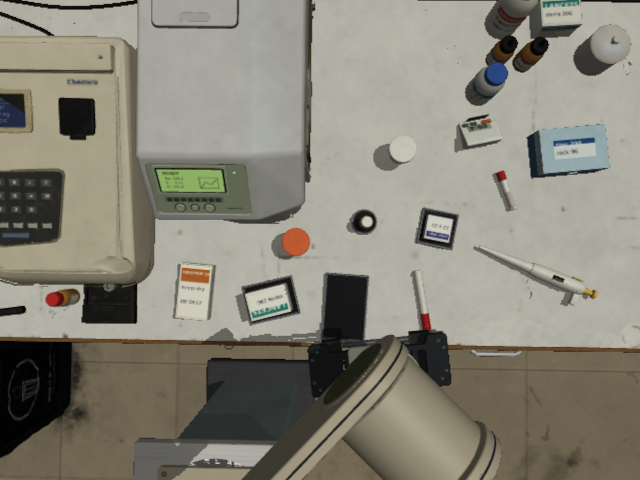

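View pics/top24c.png

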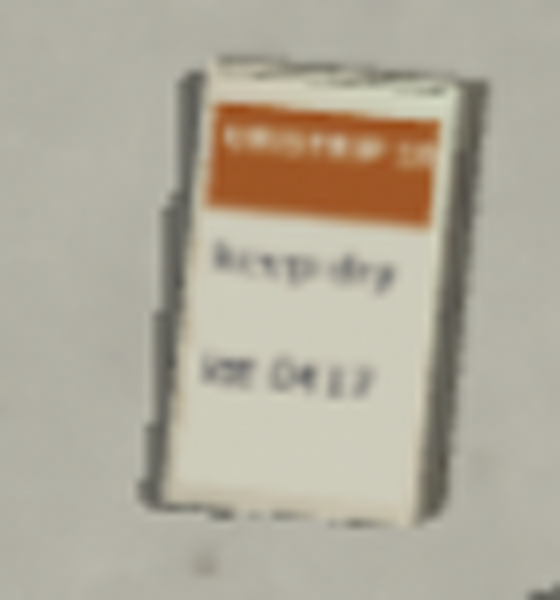

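Run:
```python
from h import *
w=at("top",np.array([(211,60),(461,82),(416,525),(164,502)])/8+[154.56,254.56],.035)
print(w.mean(0))
for i in range(4):
    d=w[(i+1)%4]-w[i]; print(round(np.hypot(*d[:2]),4),round(np.degrees(np.arctan2(d[1],d[0])),1))
c=w.mean(0); g=c[:2]-.015*np.array([np.cos(np.radians(5.2)),-np.sin(np.radians(5.2))]); print(g)
st()
plan([(.39,-.12,.21,-90),(g[0],g[1],.14,-95,5)],1,vmax=.04)
```

```text
[0.4440195  0.04000197 0.035     ]
0.0596 -94.1
0.1047 175.5
0.0599 85.9
0.1046 -4.7
[0.42908123 0.04136146]
t 31.75 p [ 0.3706 -0.2815  0.2121] yaw -83.2 tilt 0.86 open 0.093 F [-1.  -0.7  0.2] q [-0.76 -0.24  1.9   0.    1.48  0.69]
[-0.008, 0, -0.032, -0.1, 1.4, -0.1, 1, -0.007, 0.001, -0.031, -0.1, 1.3, -0.2, 1, -0.006, -0, -0.032, -0.1, 1.4, -0.1, 1, -0.005, 0, -0.032, -0.1, 1.3, -0.2, 1, -0.005, 0.001, -0.033, -0, 1.4, -0.1, 1]
[-0.008, 0.014, -0.032, -0, 1, -0, 1, -0.007, 0.014, -0.033, -0, 1, -0, 1, -0.007, 0.014, -0.032, -0, 1, -0, 1, -0.006, 0.014, -0.033, -0, 1, -0, 1, -0.005, 0.014, -0.032, -0, 1, -0, 1]
end [0.4289 0.0412 0.1395] -95.0
```

Emit:
{"name": "carry_out", "arguments": {"motion": [-0.008,0,-0.032,0,1.4,-0.1,1,-0.007,0.001,-0.031,-0.1,1.3,-0.2,1,-0.006,0,-0.032,-0.1,1.4,-0.1,1,-0.005,0,-0.032,-0.1,1.3,-0.2,1,-0.005,0.001,-0.033,0,1.4,-0.1,1]}}

```text
t: 32.25
tool_pos: [0.3892, -0.1157, 0.2098]
orientation: [-0.007, 2.212, -2.22]
force: [0.9, 0.4, 0.0]
opening: 0.0927
```

Emit:
{"name": "carry_out", "arguments": {"motion": [-0.008,0.01,-0.032,0,1,0,1,-0.007,0.01,-0.033,0,1,0,1,-0.007,0.01,-0.032,0,1,0,1,-0.006,0.01,-0.025,0,1,0,1,0,0.005,0,0,0,0,1]}}

```text
t: 32.75
tool_pos: [0.4194, 0.0167, 0.1654]
orientation: [-0.054, -2.201, 2.209]
force: [0.4, 0.0, -0.4]
opening: 0.0932
```

Run:
```python
from h import *
st()
plan([(.429,.0413,.12,-94.6,3),(.429,.0413,.1,-94.6,1)],1,vmax=.04)
```

```text
t 32.75 p [0.4194 0.0167 0.1654] yaw -92.3 tilt 0.52 open 0.0932 F [ 0.4  0.  -0.4] q [-0.08 -0.34  2.06 -0.    1.42  1.53]
[-0.003, 0.015, -0.008, -0.1, 0.8, -0.2, 1, -0.002, 0.015, -0.009, -0, 0.7, -0.1, 1, -0.003, 0.015, -0.008, -0.1, 0.8, -0.2, 1, -0, 0.02, -0, 0, -0, 0, 1, 0, 0, 0, 0, 0, 0, 1]
end [0.429  0.0411 0.1004] -94.6
```

Emit:
{"name": "carry_out", "arguments": {"motion": [-0.003,0.015,-0.008,-0.1,0.8,-0.2,1,-0.002,0.015,-0.009,0,0.7,-0.1,1,-0.003,0.015,-0.006,-0.1,0.8,-0.2,1,0,0.01,0,0,0,0,1,0,0,0,0,0,0,1]}}

```text
t: 33.25
tool_pos: [0.4279, 0.0401, 0.109]
orientation: [-0.069, -2.188, 2.191]
force: [0.2, -0.5, 0.0]
opening: 0.0928
```

Run:
```python
from h import *
st()
plan([(.429,.0413,.065,-94.6,4)],1,vmax=.04)
snap("side25",(200,120,360,250),5,"side")
```

```text
t 33.25 p [0.4279 0.0401 0.109 ] yaw -93.6 tilt 0.08 open 0.0928 F [ 0.2 -0.5  0. ] q [-0.02 -0.25  2.09 -0.    1.3   1.61]
[-0, 0.011, -0, -0, 0.3, -0, 1, -0, 0.011, -0.001, -0, 0.2, -0, 1, -0.001, 0.011, -0, -0.1, 0.3, -0, 1, 0, 0.011, -0, 0, 0.2, -0, 1, 0, 0, 0, 0, 0, 0, 1]
end [0.429 0.041 0.065] -94.6
```

View pics/side25.png

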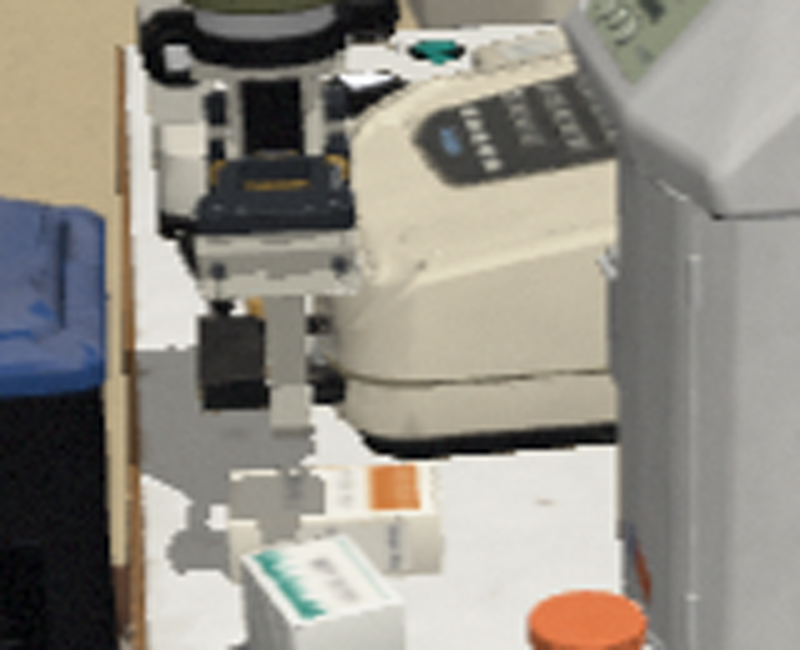

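Emit:
{"name": "carry_out", "arguments": {"motion": [0,0.011,-0.001,0,0.3,0,1,0,0.011,-0.001,0,0.2,0,1,-0.001,0.011,0,0,0.3,0,1,0,0.011,0,0,0.2,0,1,0,0,0,0,0,0,1]}}

```text
t: 33.8
tool_pos: [0.4307, 0.0407, 0.064]
orientation: [-0.094, -2.18, 2.184]
force: [-0.9, -0.5, -0.9]
opening: 0.0931
```

Run:
```python
from h import *
st()
plan([(.429,.0413,.031,-94.6,5)],1,vmax=.04)
```

```text
t 33.8 p [0.4307 0.0407 0.064 ] yaw -94.7 tilt 0.29 open 0.0931 F [-0.9 -0.5 -0.9] q [-0.02 -0.18  2.12 -0.    1.19  1.63]
[0, 0.007, -0, -0, -0, -0.1, 1, 0.001, 0.006, -0, -0, -0, -0, 1, 0, 0.007, -0, -0, -0, -0.1, 1, 0, 0.006, -0, -0.1, -0.1, -0, 1, 0.001, 0.007, -0, 0, 0, -0.1, 1]
end [0.4288 0.0409 0.031 ] -94.6
```

Emit:
{"name": "carry_out", "arguments": {"motion": [0,0.007,0,0,0,-0.1,1,0.001,0.006,0,0,0,0,1,0,0.007,0,0,0,-0.1,1,0,0.006,0,0,0,0,1,0.001,0.004,0,0,0,-0.1,1]}}

```text
t: 34.3
tool_pos: [0.4293, 0.0408, 0.032]
orientation: [-0.089, -2.178, 2.181]
force: [0.8, -0.5, 0.5]
opening: 0.0931
```

Run:
```python
from h import *
st()
plan([(.429,.0413,.031,-94.6,3)],1,vmax=.04)
snap("side26",(200,120,360,250),5,"side")
```

```text
t 34.3 p [0.4293 0.0408 0.032 ] yaw -94.7 tilt 0.08 open 0.0931 F [ 0.8 -0.5  0.5] q [-0.02 -0.12  2.14 -0.    1.13  1.63]
[0, 0, -0, -0, -0, -0, 1, 0, 0.001, -0, -0.1, -0, -0, 1, 0, 0, -0, 0, -0.1, -0, 1, 0, 0, 0, 0, 0, 0, 1, 0, 0, 0, 0, 0, 0, 1]
end [0.4293 0.0408 0.031 ] -94.6
```

View pics/side26.png

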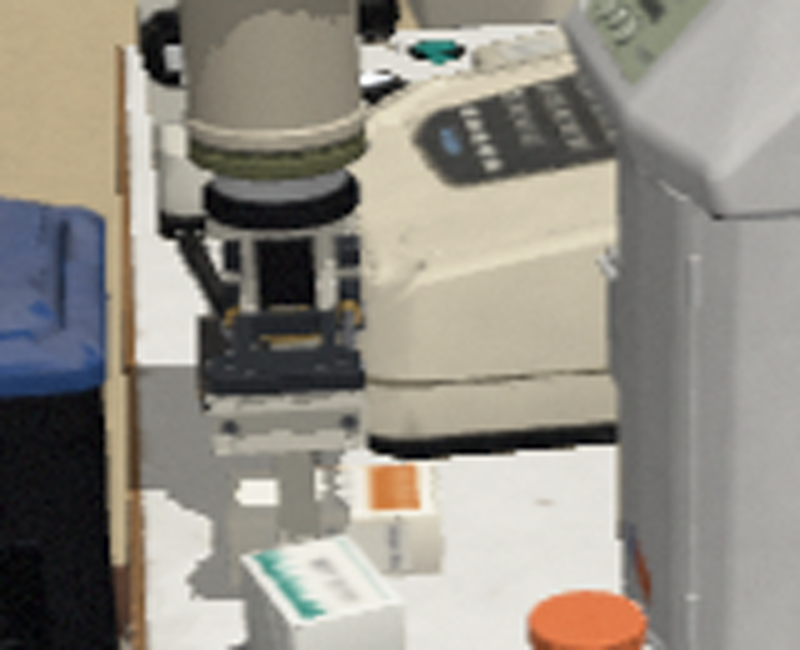

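Emit:
{"name": "carry_out", "arguments": {"motion": [0,0,0,0,0,0,0.6,0,0,0,0,0,0,0.5,0,0,0,0,0,0,0.4,0,0,0,0,0,0,0.3,0,0,0,0,0,0,0], "squeeze": 15}}

```text
t: 34.85
tool_pos: [0.4292, 0.0409, 0.032]
orientation: [-0.089, -2.178, 2.181]
force: [0.7, 0.1, -0.0]
opening: 0.0602
```

Emit:
{"name": "carry_out", "arguments": {"motion": [0,0,0,0,0,0,-1,0,0,0,0,0,0,-1,0,0,0,0,0,0,-1,0,0,0,0,0,0,-1,0,0,0,0,0,0,-1], "squeeze": 28}}

```text
t: 35.35
tool_pos: [0.4292, 0.0408, 0.0321]
orientation: [-0.089, -2.178, 2.181]
force: [0.3, 0.1, 0.5]
opening: 0.0598
```

Run:
```python
from h import *
st()
P=pose()[0]
plan([(P[0],P[1],.145,-94.7,6),(.40,-.10,.16,-94.8,5),(.401,-.245,.15,-94.9)],-1,vmax=.04)
```

```text
t 35.35 p [0.4292 0.0408 0.0321] yaw -94.7 tilt 0.08 open 0.0598 F [0.3 0.1 0.5] q [-0.02 -0.12  2.14 -0.    1.13  1.63]
[-0, -0.019, 0, -0, 0, -0, -1, -0, -0.019, 0, -0, 0, -0, -1, -0, -0.018, 0, -0, 0, -0, -1, -0, -0.019, 0, -0.1, 0, -0, -1, -0, -0.019, 0, 0, 0, -0, -1]
[-0, -0.019, 0, 0, 0, -0, -1, 0.004, -0.003, 0.029, 0, 0, -0, -1, 0.003, -0.003, 0.028, 0, 0.1, -0, -1, 0.004, -0.003, 0.029, 0, -0, -0, -1, 0.003, -0.003, 0.028, 0, 0, -0, -1]
[0.003, -0.003, 0.029, 0, 0, -0, -1, -0.003, 0.003, 0.036, 0, 0, -0, -1, -0.003, 0.002, 0.036, 0, 0.1, -0, -1, -0.004, 0.003, 0.036, 0, -0, -0, -1, -0.003, 0.002, 0.036, 0, 0, -0, -1]
end [ 0.4013 -0.2448  0.15  ] -94.9
```

Emit:
{"name": "carry_out", "arguments": {"motion": [0,-0.01,0,0,0,0,-1,0,-0.018,0,0,0,0,-1,0,-0.02,0,0,0,0,-1,0,-0.022,0,0,0,0,-1,0,-0.022,0,0,0,0,-1]}}

```text
t: 35.85
tool_pos: [0.426, 0.041, 0.126]
orientation: [-0.081, -2.175, 2.178]
force: [-0.4, -0.1, -0.8]
opening: 0.0598
```

Emit:
{"name": "carry_out", "arguments": {"motion": [0,-0.02,0,0,0,0,-1,0.004,-0.005,0.025,0,0,0,-1,0.003,-0.003,0.028,0,0,0,-1,0.004,0,0.029,0,0,0,-1,0.003,0,0.028,0,0,0,-1]}}

```text
t: 36.35
tool_pos: [0.4064, -0.0681, 0.1647]
orientation: [-0.087, -2.184, 2.187]
force: [0.7, 0.6, -1.9]
opening: 0.06
```

Run:
```python
from h import *
st()
plan([(.401,-.245,.15,-94.9)],-1,vmax=.035)
snap("side27",(200,120,360,320),4,"side")
```

```text
t 36.35 p [ 0.4064 -0.0681  0.1647] yaw -94.3 tilt 0.29 open 0.06 F [ 0.7  0.6 -1.9] q [-0.29 -0.37  2.08 -0.    1.42  1.36]
[-0.001, 0.002, 0.029, -0, 0.1, -0, -1, -0.002, 0.003, 0.03, -0, 0.1, -0.1, -1, -0.001, 0.002, 0.029, -0, 0.1, -0, -1, -0.001, 0.003, 0.03, -0.1, 0.1, -0.1, -1, -0.002, 0.002, 0.029, 0, 0.1, -0, -1]
[-0.002, 0.003, 0.03, 0, 0.1, -0.1, -1, 0, 0, 0, 0, 0, 0, -1, 0, 0, 0, 0, 0, 0, -1, 0, 0, 0, 0, 0, 0, -1, 0, 0, 0, 0, 0, 0, -1]
end [ 0.4014 -0.2453  0.1499] -94.9
```

View pics/side27.png

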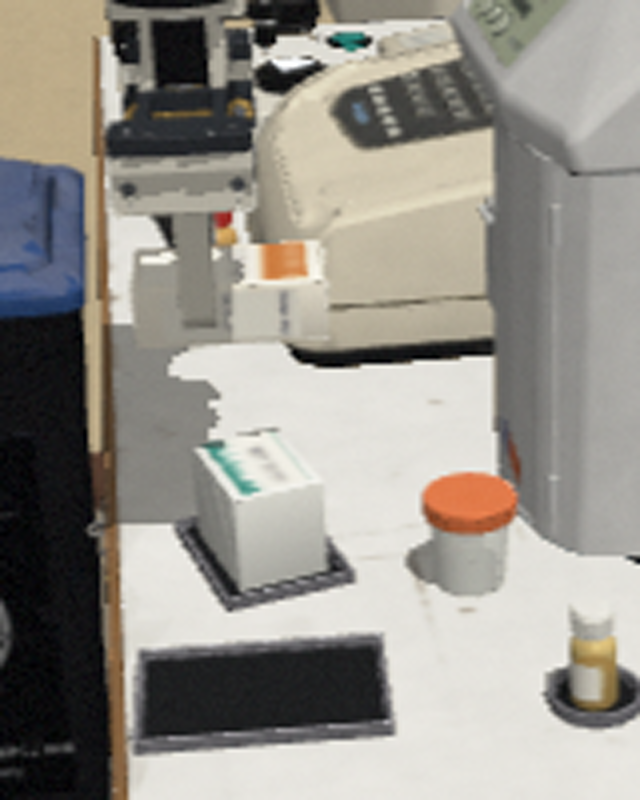

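Emit:
{"name": "carry_out", "arguments": {"motion": [-0.001,0,0.029,0,0.1,0,-1,-0.002,0.001,0.03,0,0.1,-0.1,-1,-0.001,0,0.029,0,0.1,0,-1,-0.001,0.001,0.03,0,0.1,-0.1,-1,-0.002,0,0.029,0,0.1,0,-1]}}

```text
t: 36.9
tool_pos: [0.4013, -0.2224, 0.168]
orientation: [-0.098, -2.176, 2.187]
force: [0.1, -0.2, -0.5]
opening: 0.06
```

Emit:
{"name": "carry_out", "arguments": {"motion": [-0.002,0.003,0.026,0,0.1,-0.1,-1,0,0,0,0,0,0,-1,0,0,0,0,0,0,-1,0,0,0,0,0,0,-1,0,0,0,0,0,0,-1]}}

```text
t: 37.4
tool_pos: [0.401, -0.2511, 0.1677]
orientation: [-0.103, -2.172, 2.185]
force: [0.8, -0.4, 0.3]
opening: 0.0599
```

Run:
```python
from h import *
st()
plan([(.401,-.2445,.1,-94.9,5)],-1,vmax=.035)
```

```text
t 37.4 p [ 0.401  -0.2511  0.1677] yaw -95.1 tilt 0.47 open 0.0599 F [ 0.8 -0.4  0.3] q [-0.67 -0.18  1.93 -0.    1.39  0.99]
[0, 0.014, -0.001, -0.1, -0, -0.1, -1, 0, 0.013, -0.002, -0, -0.1, -0, -1, 0.001, 0.014, -0.001, -0.1, -0, -0.1, -1, -0, 0.013, -0.001, -0.1, -0.1, -0.1, -1, -0, 0.014, -0.002, -0, -0, -0, -1]
end [ 0.4009 -0.2442  0.0997] -94.9
```

Emit:
{"name": "carry_out", "arguments": {"motion": [0,0.014,-0.001,0,0,-0.1,-1,0,0.013,-0.002,0,0,0,-1,0.001,0.014,-0.001,0,0,-0.1,-1,0,0.013,-0.001,0,0,0,-1,0,0.01,-0.002,0,0,0,-1]}}

```text
t: 37.9
tool_pos: [0.4014, -0.2416, 0.0989]
orientation: [-0.097, -2.172, 2.186]
force: [-0.2, 0.4, -0.3]
opening: 0.0599
```

Emit:
{"name": "carry_out", "arguments": {"motion": [0,0.007,0,0,0,0,-1,0,0.007,0,0,0,0,-1,0,0.007,0,0,0,0,-1,0,0,0,0,0,0,-1,0,0,0,0,0,0,-1]}}

```text
t: 38.4
tool_pos: [0.4001, -0.2406, 0.0733]
orientation: [-0.093, -2.173, 2.181]
force: [0.0, 0.1, -1.1]
opening: 0.0601
```

Run:
```python
from h import *
st()
plan([(.401,-.2455,.055,-94.9,5)],-1,vmax=.035)
snap("side28",(200,200,340,320),5,"side")
```

```text
t 38.4 p [ 0.4001 -0.2406  0.0733] yaw -94.9 tilt 0.22 open 0.0601 F [ 0.   0.1 -1.1] q [-0.65 -0.09  2.02 -0.    1.21  1.01]
[-0, 0.004, 0.001, -0, -0, 0, -1, -0.001, 0.003, 0.001, -0.1, -0, 0, -1, 0, 0.004, 0.001, -0, -0, 0, -1, -0, 0.004, 0.001, -0.1, -0, 0, -1, -0, 0.003, 0.001, -0, -0, 0, -1]
end [ 0.4006 -0.2457  0.0553] -94.9
```

View pics/side28.png

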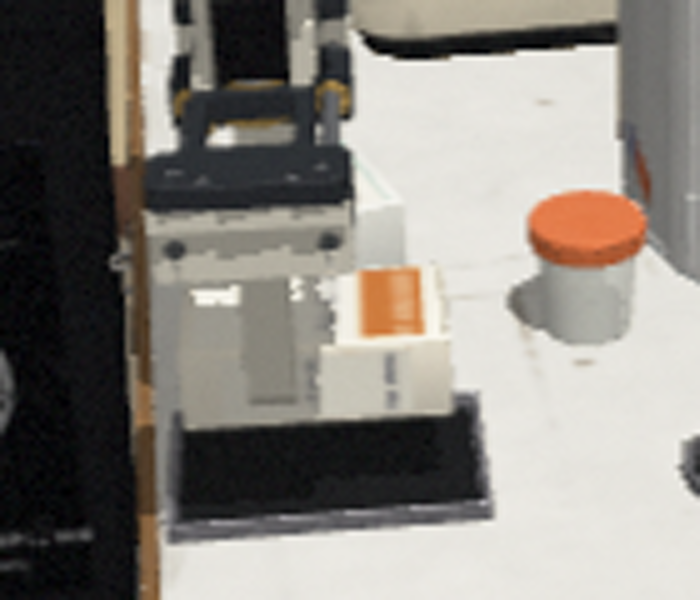

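Emit:
{"name": "carry_out", "arguments": {"motion": [-0.001,0.004,0.001,0,0,0,-1,-0.001,0.003,0.001,0,0,0,-1,0,0.004,0.001,0,0,0,-1,-0.001,0.004,0.001,0,0,0,-1,0,0.002,0.001,0,0,0,-1]}}

```text
t: 38.95
tool_pos: [0.4041, -0.2474, 0.0568]
orientation: [-0.096, -2.172, 2.185]
force: [-0.3, 0.1, -0.7]
opening: 0.0598
```

Run:
```python
from h import *
st()
plan([(.403,-.2465,.043,-94.9,5)],-1,vmax=.035)
snap("side29",(200,200,340,320),5,"side")
```

```text
t 38.95 p [ 0.4041 -0.2474  0.0568] yaw -94.9 tilt 0.36 open 0.0598 F [-0.3  0.1 -0.7] q [-0.65 -0.05  2.01 -0.    1.17  1.  ]
[0, 0.003, -0, -0.1, -0, -0, -1, 0, 0.003, -0, -0, -0, -0.1, -1, 0.001, 0.002, -0.001, -0.1, -0, 0, -1, -0, 0.003, 0, -0.1, -0, -0, -1, 0, 0.003, 0, -0, -0, -0, -1]
end [ 0.4032 -0.2463  0.0428] -94.9
```

View pics/side29.png

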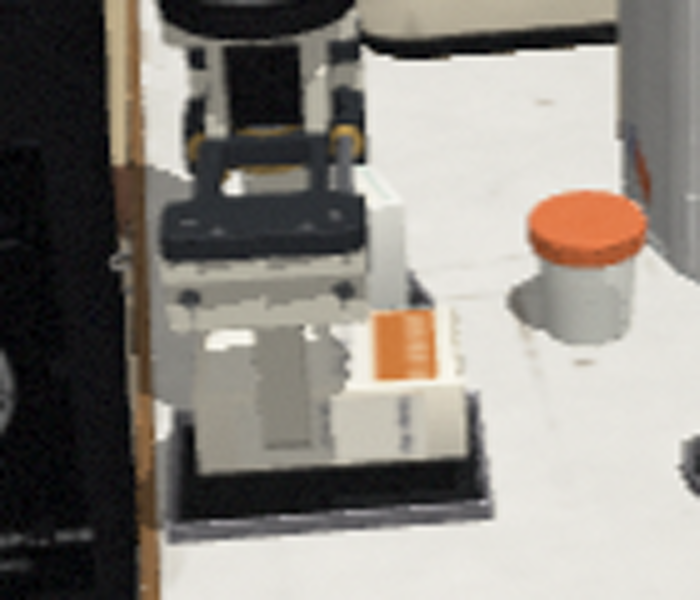

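Emit:
{"name": "carry_out", "arguments": {"motion": [0,0.003,0,-0.1,0,0,-1,0,0.003,0,0,0,-0.1,-1,0.001,0.003,-0.001,-0.1,0,0,-1,0,0.004,0,0,0,0,-1,0,0.003,0,0,0,0,-1]}}

```text
t: 39.5
tool_pos: [0.403, -0.2464, 0.0394]
orientation: [-0.094, -2.176, 2.18]
force: [0.1, -0.1, -1.1]
opening: 0.0595
```

Run:
```python
from h import *
st()
plan([(.403,-.2465,.036,-94.9,5)],-1,vmax=.035)
snap("side30",(200,200,340,320),5,"side")
```

```text
t 39.5 p [ 0.403  -0.2464  0.0394] yaw -94.9 tilt 0.11 open 0.0595 F [ 0.1 -0.1 -1.1] q [-0.66 -0.02  2.02 -0.    1.13  1.  ]
[-0, 0.001, 0, -0, -0, -0, -1, -0, 0, 0, -0, -0, -0, -1, -0, 0.001, 0, -0.1, -0, -0, -1, -0, 0.001, 0, 0, -0, -0, -1, -0, 0, 0, -0, -0, -0, -1]
end [ 0.403  -0.2464  0.0364] -94.9
```

View pics/side30.png

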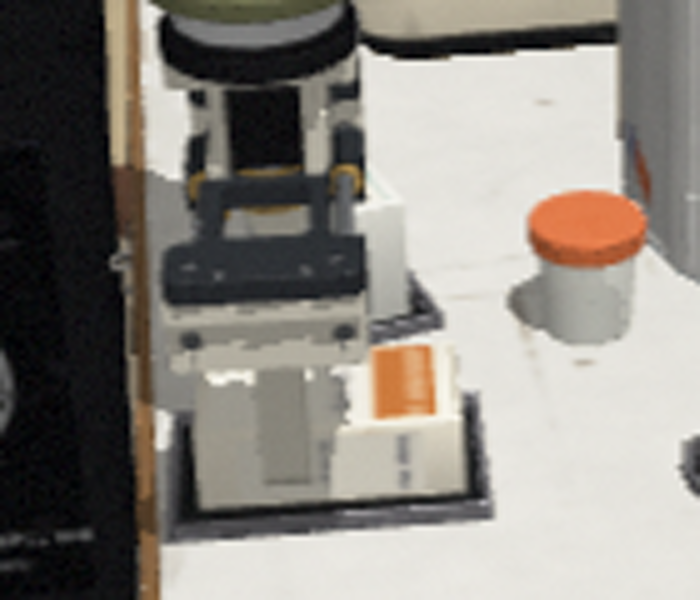

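Emit:
{"name": "carry_out", "arguments": {"motion": [0,0.001,-0.001,0,0,0,-1,0,0.001,0,0,0,0,-1,0,0.001,0,0,0,0,-1,0,0.001,0,0,0,0,-1,0,0,0,0,0,0,-1]}}

```text
t: 40.05
tool_pos: [0.403, -0.2452, 0.0351]
orientation: [-0.094, -2.176, 2.179]
force: [0.3, 0.2, -1.4]
opening: 0.0599
```

Run:
```python
from h import *
st()
snap("side31",(200,200,340,320),5,"side")
```

```text
t 40.05 p [ 0.403  -0.2452  0.0351] yaw -94.9 tilt 0.1 open 0.0599 F [ 0.3  0.2 -1.4] q [-0.65 -0.01  2.03 -0.    1.13  1.  ]
```

View pics/side31.png

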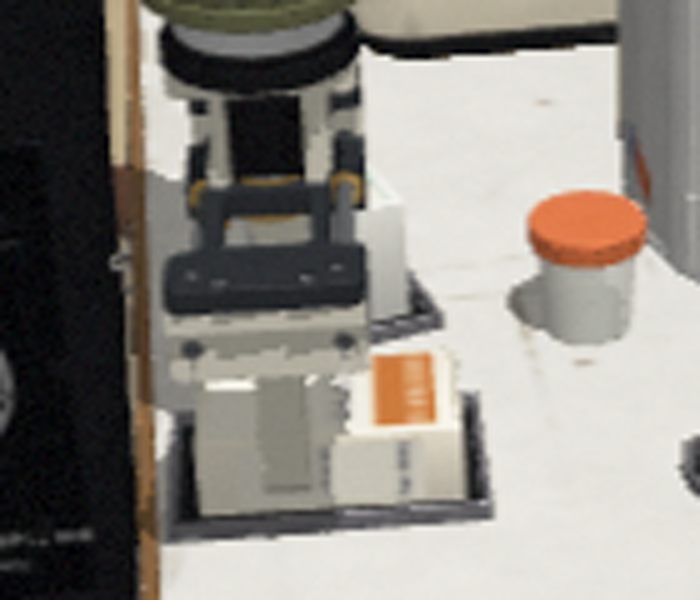

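Emit:
{"name": "carry_out", "arguments": {"motion": [0,0.001,0,0,0,0,-1,0,0,0,0,0,0,0.4,0,0,0,0,0,0,0.5,0,0,0,0,0,0,0.6,0,0,0,0,0,0,0.7]}}

```text
t: 40.6
tool_pos: [0.4036, -0.2457, 0.0353]
orientation: [-0.095, -2.175, 2.181]
force: [1.2, 0.4, -0.2]
opening: 0.0769
```

Emit:
{"name": "carry_out", "arguments": {"motion": [0,0,0,0,0,0,0.7,0,-0.005,0,0,0,0,0.7,0,-0.015,0,0,0,0,0.7,0,-0.025,0,0,0,0,0.7,0,-0.025,0,0,0,0,0.7]}}

```text
t: 41.1
tool_pos: [0.4005, -0.2432, 0.1035]
orientation: [-0.086, -2.177, 2.171]
force: [0.1, -0.3, -0.4]
opening: 0.0792
```

Run:
```python
from h import *
st()
P=pose()[0]
plan([(P[0],P[1],.22,-94,4),(.31,-.37,.24,-85,6),(.2,-.55,.24,-80)],1,vmax=.045)
snap("side32",(200,200,340,320),5,"side")
```

```text
t 41.1 p [ 0.4005 -0.2432  0.1035] yaw -94.9 tilt 0.41 open 0.0792 F [ 0.1 -0.3 -0.4] q [-0.65 -0.11  1.99 -0.    1.28  1.  ]
[0, -0.029, -0, 0, -0.2, 0.1, 1, 0, -0.029, -0, 0.1, -0.3, 0.1, 1, 0, -0.029, -0, 0, -0.2, 0.1, 1, 0, -0.03, -0, 0.1, -0.2, 0.1, 1, 0.014, -0.003, 0.022, -0, -1.5, -0, 1]
[0.014, -0.003, 0.022, -0, -1.5, -0, 1, 0.015, -0.004, 0.021, -0, -1.5, -0, 1, 0.015, -0.003, 0.021, -0, -1.5, -0, 1, 0.016, -0.003, 0.021, -0, -1.5, -0, 1, 0.016, -0.003, 0.02, -0.1, -1.5, -0, 1]
[0.031, -0, 0.042, 0, -1.3, -0, 1, 0.033, -0, 0.042, 0, -1.2, -0, 1, 0.033, -0, 0.041, 0, -1.3, -0, 1, 0.034, -0.001, 0.04, 0, -1.2, -0, 1, 0, 0, 0, 0, 0, 0, 1]
end [ 0.1999 -0.5496  0.2404] -80.0
```

View pics/side32.png

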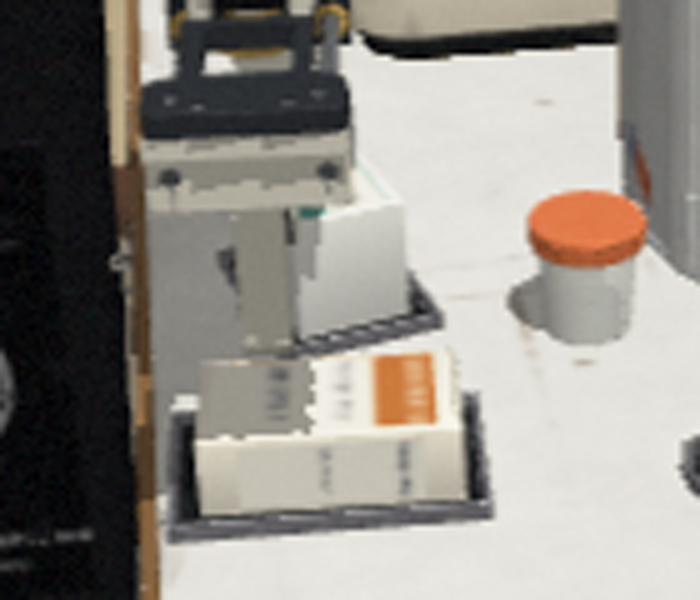

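Emit:
{"name": "carry_out", "arguments": {"motion": [0,-0.029,0,0,-0.2,0.1,1,0,-0.029,0,0.1,-0.3,0.1,1,0,-0.029,0,0,-0.2,0.1,1,0,-0.03,0,0.1,-0.2,0.1,1,0.014,-0.003,0.022,0,-1.5,0,1]}}

```text
t: 41.65
tool_pos: [0.3878, -0.2643, 0.2354]
orientation: [-0.054, -2.199, 2.211]
force: [-0.1, -1.3, 0.4]
opening: 0.0927
```

Emit:
{"name": "carry_out", "arguments": {"motion": [0.014,-0.003,0.022,0,-1.5,0,1,0.015,-0.003,0.021,0,-1.5,0,1,0.015,-0.003,0.021,0,-1.5,0,1,0.016,-0.003,0.021,0,-1.5,0,1,0.016,-0.003,0.02,0,-1.5,0,1]}}

```text
t: 42.15
tool_pos: [0.3116, -0.3741, 0.255]
orientation: [-0.095, 2.152, -2.177]
force: [-1.0, -0.3, 0.1]
opening: 0.0931
```

Emit:
{"name": "carry_out", "arguments": {"motion": [0.031,0,0.042,0,-1.3,0,1,0.033,0,0.042,0,-1.2,0,1,0.03,0,0.038,0,-1.3,0,1,0.02,0,0.025,0,-1.2,0,1,0,0,0,0,0,0,1]}}

```text
t: 42.65
tool_pos: [0.215, -0.5369, 0.2576]
orientation: [-0.188, 2.099, -2.133]
force: [-0.1, 1.2, -0.5]
opening: 0.0929
```

Run:
```python
from h import *
st()
im=imaging.read_camera("top"); cv2.imwrite("pics/top33.png",im)
cv2.imwrite("pics/top33c.png",cv2.resize(im[190:350,230:480],None,fx=3.2,fy=3.2,interpolation=cv2.INTER_CUBIC))
H={"tray_square_floor":.006,"tray_oblong_floor":.006,"tray_long_floor":.006}
for t,z in [("covers_mid",.021),("lancets_mid",.061),("carton_mid",.038),("tray_square_floor",.008),("tray_oblong_floor",.008),("tray_long_floor",.008),("oil_mid",.058)]:
    for x in models.outline_of("top",t)[:1]:
        rc=cv2.minAreaRect(np.float32(np.argwhere(x["pixels"])[:,::-1]))
        print(t,round(x["confidence"],2),np.round(rc[0],1),np.round(rc[1],1),round(rc[2],1),np.round(at("top",[rc[0]],z)[0],4))
st()
```

```text
t 42.65 p [ 0.215  -0.5369  0.2576] yaw -79.1 tilt 1.17 open 0.0929 F [-0.1  1.2 -0.5] q [-1.28  0.05  1.54  0.01  1.54  0.1 ]
covers_mid 0.64 [437.2 228.5] [26.8 24.7] 10.6 [ 0.5699 -0.4201  0.021 ]
lancets_mid 0.85 [268.3 301.7] [29.1 42.9] 76.0 [ 0.4287 -0.1042  0.061 ]
carton_mid 0.96 [344.8 306.9] [33.8 57.6] 5.7 [ 0.4194 -0.2454  0.038 ]
tray_square_floor 0.92 [436.4 228.2] [37.  35.9] 10.3 [ 0.5712 -0.4213  0.008 ]
tray_oblong_floor 0.72 [345.2 307.9] [33.1 57.3] 4.0 [ 0.4147 -0.2473  0.008 ]
tray_long_floor 0.89 [343.9 307.2] [44.4 67.4] 4.2 [ 0.416  -0.2447  0.008 ]
oil_mid 0.5 [365. 222.] [10. 12.] 90.0 [ 0.5779 -0.2797  0.058 ]
t 43.05 p [ 0.2187 -0.5334  0.2583] yaw -78.8 tilt 1.22 open 0.093 F [-0.5  0.4  0.4] q [-1.28  0.04  1.55  0.01  1.54  0.1 ]
```

View pics/top33c.png

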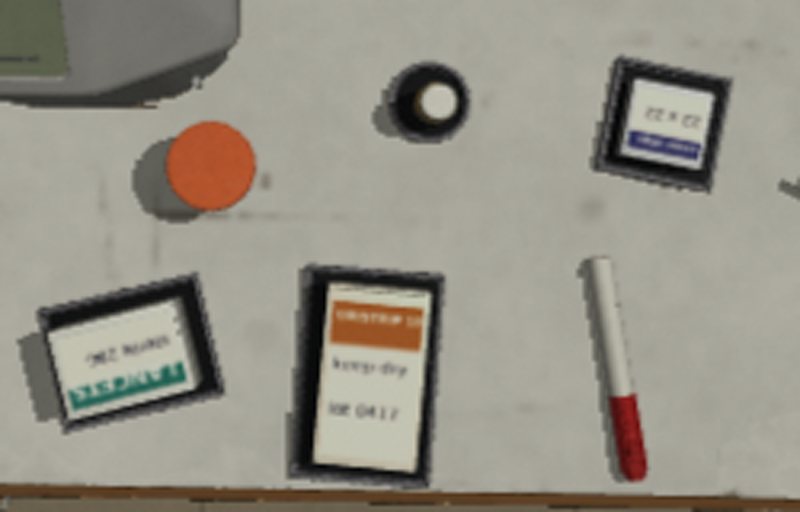

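Run:
```python
from h import *
print(robot.close_job())
```

```text
the job is handed in; nothing more can be done
None
```

I took the pile apart from the top down and set each thing in its holder, in the order asked: bottle, square carton, tall box, flat carton. The job was handed in at about 43 s of the 112 s allowed; no verdict comes back, so success is my reading of the last pictures.

In the last top picture all four stand or lie upright and released, with the gripper well clear of everything. The distances from the middle of each holder were:

| Thing | Measured offset | Allowed |
|---|---|---|
| Oil bottle | about 4 mm | 11 mm |
| Square carton | about 2 mm | 12 mm |
| Tall box | about 2 mm | 13 mm |
| Flat carton | about 3.5 mm | 13 mm |

- **Specimen cups:** both looked upright and where they started in the pictures. I did not measure their positions again at the end.
- **Disagreements:** in the last check the network reported the flat carton's place for the oblong tray, so I compared the tall box with that tray's position from the start instead. The side camera puts the holders 3–6 mm further towards -y than the top camera does; I used the top camera's values, with small corrections from the side view.

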